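# Load the slumping moulds with their glass blanks

### The job

Get the kiln shelf ready for a slump firing: lay each fused glass blank flat on the rim of the ceramic mould that has its shape and size (large round, small round, square, oblong), centred and with straight edges in line with the mould's edges, so that it will sag evenly. Leave the moulds standing where they are on the kiln shelf.

Things in the scene. Friction and masses are not known exactly. Their poses are not given: they have to be found in the camera images.
- blank_round_large: loose fused glass blank: cobalt-blue disc of opal glass with three pale stripes, 66 mm across, 8 mm thick, lying flat on the bench; origin at the centre of its underside, z up; weighs under 0.1 kg, can be pinched by its edges from above
- blank_round_small: loose fused glass blank: amber disc of opal glass with a dark dot, 44 mm across, 8 mm thick, lying flat on the bench; origin at the centre of its underside, z up; weighs under 0.1 kg, can be pinched by its edges from above
- blank_square: loose fused glass blank: dark green square of opal glass with light and dark stripes, 56 x 56 mm; x and y run parallel to its edges, 8 mm thick, lying flat on the bench; origin at the centre of its underside, z up; weighs under 0.1 kg, can be pinched by its edges from above
- blank_oblong: loose fused glass blank: red rectangle of opal glass with an orange and other stripes across it, 80 x 44 mm; x runs along its long edges, y across, 8 mm thick, lying flat on the bench; origin at the centre of its underside, z up; weighs under 0.1 kg, can be pinched by its edges from above
- mould_round_large: loose unglazed brown ceramic slumping mould: round dish, 70 mm across outside, round hollow 52 mm across at the rim; 24 mm high with a flat rim 9 mm wide at the top, about 0.35 kg, standing on the kiln shelf; origin at the centre of its underside, z up, so the rim's top is 24 mm above the origin. Its outline is 2 mm larger all round than the large round blank, which lies across the rim
- mould_round_small: loose unglazed brown ceramic slumping mould: small round dish, 48 mm across outside, round hollow 30 mm across at the rim; 24 mm high with a flat rim 9 mm wide at the top, about 0.35 kg, standing on the kiln shelf; origin at the centre of its underside, z up, so the rim's top is 24 mm above the origin. Its outline is 2 mm larger all round than the small round blank, which lies across the rim
- mould_square: loose unglazed brown ceramic slumping mould: square dish, 60 x 60 mm outside, square hollow 42 x 42 mm; x and y run parallel to its edges; 24 mm high with a flat rim 9 mm wide at the top, about 0.35 kg, standing on the kiln shelf; origin at the centre of its underside, z up, so the rim's top is 24 mm above the origin. Its outline is 2 mm larger all round than the square blank, which lies across the rim
- mould_oblong: loose unglazed brown ceramic slumping mould: rectangular dish, 84 x 48 mm outside, hollow 66 x 30 mm; x runs along its long edges, y across; 24 mm high with a flat rim 9 mm wide at the top, about 0.35 kg, standing on the kiln shelf; origin at the centre of its underside, z up, so the rim's top is 24 mm above the origin. Its outline is 2 mm larger all round than the oblong blank, which lies across the rim
- kiln_shelf: fixed light grey-buff kiln shelf, a flat slab 280 (x) x 250 (y) x 15 mm lying on the bench; origin at the centre of its underside, its top 15 mm above the bench; carries the four moulds
Things that resemble listed ones, but are neither listed nor needed, are in the scene too. Of the things that look like the blank_square, the middle-sized one is meant.

How it is judged:
By the outcome, as a careful person would: the job done as asked, in the order asked, and still so for the second after the job is handed in, with the robot touching nothing.
It also fails if it takes over 99 s, if anything falls off the work surface, if the arm or the gripper's body presses on something with over 40 N, if the wrist force passes 120 N, or if a joint passes its speed limit or range.

### The arm

A 7-joint arm with a two-finger parallel gripper is mounted at the origin on a cart in front of the work surface, level with it; the furniture and walls round the work are solid. World frame = base frame: x ahead of the robot, y to its left, z up, the work surface at z = 0. Lengths are in m, angles in rad, forces in N, time in s.
With the tool pointing down it reaches from about 0.425 to 0.95 m from the base axis. Payload 16.7 kg.
Tool frame: the origin (TCP) lies midway between the tips of the shut fingers; the grasp point (between the pads) lies 19 mm behind it; z points along the fingers, y is the direction in which the jaws open and shut (so a half turn about z gives the same grasp; the last joint's range is limited). The gripper opens to 94 mm and grips with 3 to 60 N. Pads are 16 mm wide; open, the fingers measure 119 mm over their backs; the gripper's body (75 mm by 177 mm) begins 78 mm behind the grasp point.
Start: joints at [-1.304, 0.426, 0.074, 1.606, -0.034, 1.111, -0.067], TCP at [0.273, 0.617, 0.205] pointing down, gripper open.
Joint ranges: [-2.85, 2.85], [-0.5, 2.14], [-1.23, 1.37], [0.21, 2.46], [-1.02, 4.16], [0.16, 2.05], [-2.73, 2.73]. Speed limits (rad/s): [1.89, 1.89, 2.39, 2.39, 3.01, 3.01, 3.01].

### API

Orientations are given as a rotation vector (axis times angle).
In Python, from workcell import env, eyes, sign_off gives the robot as it stands. The module is installed in compiled form; this text tells all that it offers.
- The arm moves only by the shell command python3 -m crank 'ROWS' [FORCE]. ROWS is JSON, a list of rows, each a list of 7 numbers: the shift along the world's x, y, z scaled (see below), then the turn, a rotation vector about the world's x, y, z scaled (see below), then the opening, from 0 (shut) to 1 (fully open). A call has 1 to 12 rows; each row shifts and turns the commanded pose from where the row before left it; what a row does not reach is not made up. The controller multiplies each number of a shift by 30 mm and each number of a turn by 0.15 rad. A row lasts 1/8 s, in which the tool goes at most 62.5 mm and 10.7 degrees, less where a joint would pass 70% of its speed; a pose out of reach is approached as far as the arm can. A call with a number of a shift or a turn outside -1 to 1 is refused whole. A call with a gripper value outside its range is refused whole. The fingers move at their own pace and stop on an object; FORCE is the grip in N (left out, the last holds). Time passes only in rows, so rows that do not move let the fingers close. It gives the time, the measured TCP pose, the force and the opening at its end, in the units of the state.
- env.get_obs(): the state, without advancing time (a new reading comes with each control period).
- eyes.get_image(name): name is "side" or "top"; returns a dict with "frame" (400x640x3 uint8, blue, green, red), "mtx" (3x3 intrinsics, pixels), "world_from_camera" (4x4, takes a point from camera to world coordinates). Camera axes: x right, y up, looking along -z (the intrinsics and any distortion apply to the point x, -y, -z); pixel columns grow to the right and rows downward; lengths in m; the calibration is good to about 2 mm. A picture is of the moment at which its call begins. There is no depth.
- sign_off(): hands the job in, once; it reports no verdict.
Trained networks look in a picture, given as the dict that the camera call returned (one of the last four; its "shot" number tells which), for a name from the list of things; names that differ only in an ending like _2 or _b are one class to them, and where a whole thing is asked for, a point or a joint stands for the part that bears it (a point fixed in the world has none). Each returns a list of dicts, best first, with "p" (0 to 1); they miss things now and then, are a little off and sometimes report something else, mostly with a low value. They report only what shows in the picture. A call takes as long as a camera call. They do not tell look-alikes from the thing itself.
- eyes.look_for(picture, target): "rect" ([left, top, right, bottom] in pixels, round what is visible of it).
- eyes.place_of(picture, target): "location" ([column, row] in pixels: a listed point, or the origin of a listed thing).
The state is a dict: "clock": time; "joint_positions": joint angles; "joint_vel": joint speeds; "tau": joint torques, N m; "tool_pos": TCP position; "eef_rot": TCP orientation; "ft_force": force on the tool from outside, world axes, zero at the start; "wrist_torque": the same for the moment, N m; "grip_width": finger opening in m.
Only numpy, scipy, OpenCV 4.12 (cv2) and the standard library are available. Lean on these libraries where they do the work, as an engineer would, in place of code of your own. Each camera call takes 0.05 s, during which the arm holds its last target.

## Working session

There is one attempt and no reset: what is moved stays moved. The work goes in short steps, Python scripts to look and compute and a shell command to move; the robot and the scene stay as the last step left them, time stands still between calls to the robot, and variables do not carry over. Pictures are saved under pics/ and viewed, and the job is handed in when it is done.

```bash
mkdir -p pics; ls
python3 - <<'E'
from workcell import env, eyes
import cv2
o=env.get_obs(); print(o['clock'],o['tool_pos'],o['eef_rot'],o['grip_width'],o['ft_force'])
for n in ('top','side'):
    p=eyes.get_image(n); cv2.imwrite(f'pics/{n}0.png',p['frame']); print(n,p['mtx'].tolist(),p['world_from_camera'].round(4).tolist(),[k for k in p])
E
```

```text
pics
0.0 [0.27308883 0.61681486 0.20477239] [-6.49907129e-01 -3.07346022e+00  2.00161748e-03] 0.09385317067604307 [0.04731175 0.33990067 0.54752525]
top [[430.1739390307557, 0.0, 320.2211425351547], [0.0, 430.1739390307557, 189.8783307614366], [0.0, 0.0, 1.0]] [[-0.0071, 0.9813, -0.1923, 0.3992], [-0.9996, -0.0121, -0.0248, 0.188], [-0.0267, 0.1921, 0.981, 0.9319], [0.0, 0.0, 0.0, 1.0]] ['frame', 'mtx', 'world_from_camera', 'shot']
side [[486.958004287602, 0.0, 323.4401154810361], [0.0, 486.958004287602, 199.93392871652844], [0.0, 0.0, 1.0]] [[0.9915, 0.0667, -0.1116, 0.4726], [-0.1297, 0.5627, -0.8164, -0.6081], [0.0083, 0.824, 0.5666, 0.5829], [0.0, 0.0, 0.0, 1.0]] ['frame', 'mtx', 'world_from_camera', 'shot']
```

View pics/top0.png

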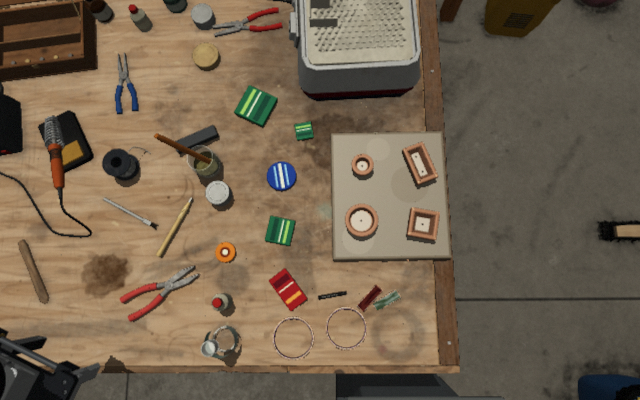

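View pics/side0.png

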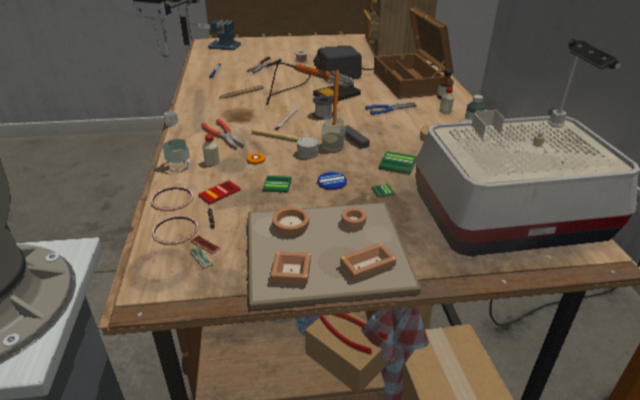

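```bash
cat > h.py <<'E'
import numpy as np, cv2
def ray(p,px):
    K=p['mtx'];T=p['world_from_camera']
    u=(px[0]-K[0,2])/K[0,0];v=(px[1]-K[1,2])/K[1,1]
    d=T[:3,:3]@np.array([u,-v,-1.]);return T[:3,3],d
def onz(p,px,z):
    o,d=ray(p,px);return o+d*(z-o[2])/d[2]
def proj(p,X):
    K=p['mtx'];T=p['world_from_camera'];X=np.atleast_2d(X)
    c=(X-T[:3,3])@T[:3,:3]
    return np.c_[K[0,0]*c[:,0]/-c[:,2]+K[0,2],K[1,1]*-c[:,1]/-c[:,2]+K[1,2]]
E
python3 - <<'E'
from workcell import env, eyes
import cv2
from h import *
names=['blank_round_large','blank_round_small','blank_square','blank_oblong','mould_round_large','mould_round_small','mould_square','mould_oblong','kiln_shelf']
for n in ('top','side'):
    p=eyes.get_image(n)
    if n=='top': P=p
    else: S=p
    for t in names:
        for tag,f in (('pl',eyes.place_of),('lk',eyes.look_for)):
            for r in f(p,t)[:4]:
                if r['p']<.2: continue
                if tag=='pl': print(n,t,r['location'],round(r['p'],2),onz(p,r['location'],0.015 if 'mould' in t else 0).round(4))
                else: print('    rect',np.round(r['rect'],1).tolist(),round(r['p'],2))
f=P['frame']
cv2.imwrite('pics/c1.png',cv2.resize(f[90:340,180:460],None,fx=2.4,fy=2.4,interpolation=cv2.INTER_CUBIC))
f=S['frame']
cv2.imwrite('pics/c2.png',cv2.resize(f[130:310,130:450],None,fx=2.5,fy=2.5,interpolation=cv2.INTER_CUBIC))
import pickle;pickle.dump({k:P[k] for k in('frame','mtx','world_from_camera')},open('P0.pkl','wb'));pickle.dump({k:S[k] for k in('frame','mtx','world_from_camera')},open('S0.pkl','wb'))
E
```

```text
top blank_round_large [282.1, 178.4] 0.64 [0.609  0.2963 0.    ]
    rect [267.3, 161.5, 296.4, 191.7] 0.66
    rect [268.3, 217.2, 297.5, 244.6] 0.55
top blank_round_small [223.9, 250.5] 0.75 [0.4509 0.4208 0.    ]
    rect [215.3, 241.6, 237.9, 261.3] 0.66
top blank_square [259.2, 104.4] 0.95 [0.7845 0.351  0.    ]
top blank_square [283.2, 232.6] 0.83 [0.4884 0.2927 0.    ]
top blank_square [306.0, 131.8] 0.53 [0.7166 0.2429 0.    ]
    rect [267.2, 213.2, 295.8, 242.9] 0.83
    rect [293.9, 124.5, 314.2, 139.5] 0.69
    rect [235.9, 84.7, 279.9, 123.8] 0.59
    rect [216.5, 241.6, 237.6, 261.7] 0.4
top blank_oblong [284.1, 286.6] 0.7 [0.3739 0.2897 0.    ]
    rect [271.4, 267.8, 306.0, 311.6] 0.85
top mould_round_large [360.1, 219.5] 0.84 [0.5133 0.1264 0.015 ]
    rect [344.5, 203.1, 377.7, 241.8] 0.8
top mould_round_small [361.1, 167.6] 0.94 [0.6275 0.1213 0.015 ]
    rect [350.5, 154.0, 374.1, 176.5] 0.91
top mould_oblong [418.0, 166.4] 0.59 [ 0.6285 -0.0026  0.015 ]
    rect [401.2, 143.8, 437.3, 184.1] 0.73
    rect [326.9, 128.1, 452.7, 259.8] 0.79
side blank_round_large [3
[... 645 characters left out ...]
8 [0.3791 0.2814 0.    ]
    rect [202.6, 180.3, 238.2, 204.8] 0.68
side mould_round_large [293.7, 227.0] 0.95 [0.5165 0.1267 0.015 ]
    rect [273.5, 205.6, 306.8, 234.0] 0.91
    rect [260.1, 176.1, 296.2, 192.4] 0.34
side mould_round_small [353.0, 224.6] 0.72 [0.6299 0.1207 0.015 ]
    rect [340.0, 209.2, 362.7, 228.0] 0.57
side mould_square [291.1, 274.1] 0.91 [ 0.5018 -0.002   0.015 ]
    rect [271.8, 252.4, 310.2, 282.3] 0.63
side mould_oblong [364.4, 265.8] 0.77 [0.6285 0.0034 0.015 ]
    rect [337.2, 242.3, 396.6, 281.6] 0.68
side kiln_shelf [328.1, 251.6] 0.75 [0.5742 0.0653 0.    ]
side kiln_shelf [293.7, 277.0] 0.43 [0.5064 0.0063 0.    ]
    rect [247.2, 201.5, 418.8, 309.9] 0.59
```

View pics/c1.png

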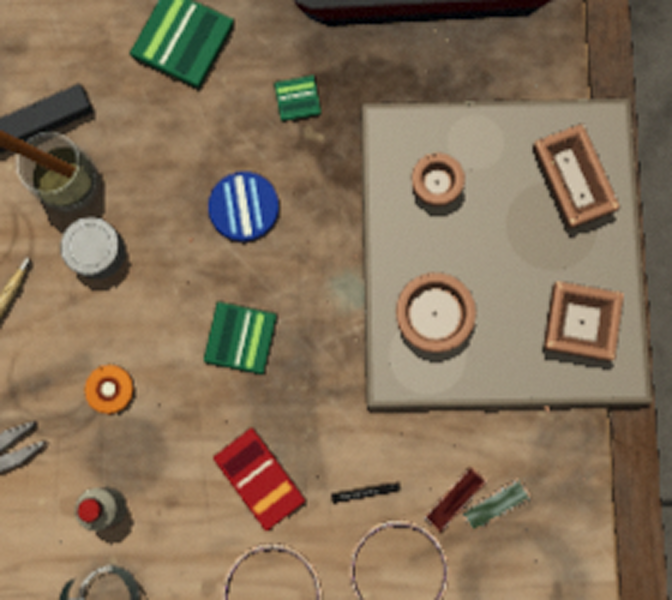

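View pics/c2.png

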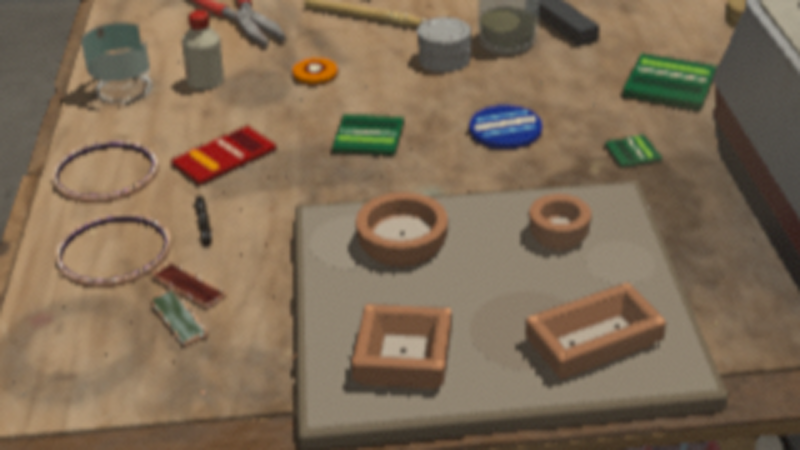

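```bash
cat > fit.py <<'E'
import numpy as np, cv2, pickle
from h import *
from scipy.optimize import minimize
def outline(kind,a,b,h,x,y,yaw,z0):
    if kind=='r':
        t=np.linspace(0,2*np.pi,48,endpoint=False);q=np.c_[a/2*np.cos(t),a/2*np.sin(t)]
    else: q=np.array([[1,1],[1,-1],[-1,-1],[-1,1]])*[a/2,b/2]
    c,s=np.cos(yaw),np.sin(yaw);q=q@np.array([[c,s],[-s,c]])+[x,y]
    return np.r_[np.c_[q,np.full(len(q),z0)],np.c_[q,np.full(len(q),z0+h)]]
OBJ=dict(blue=('r',.066,.066,.008,0),amber=('r',.044,.044,.008,0),green=('s',.056,.056,.008,0),red=('s',.080,.044,.008,0),
 mrl=('r',.070,.070,.024,.015),mrs=('r',.048,.048,.024,.015),ms=('s',.060,.060,.024,.015),mo=('s',.084,.048,.024,.015))
HS=dict(blue=[(100,120,60,130,255,255)],amber=[(8,150,120,20,255,255)],green=[(50,90,30,95,255,255)],red=[(0,150,60,8,255,255),(172,150,60,180,255,255)],
 m=[(3,60,60,17,200,255)])
def mask(p,name,ctr,R=45):
    f=p['frame'];s=4;u,v=[int(round(t)) for t in ctr]
    x0,y0=max(u-R,0),max(v-R,0);c=f[y0:v+R,x0:u+R]
    c=cv2.resize(c,None,fx=s,fy=s,interpolation=cv2.INTER_LINEAR)
    hsv=cv2.cvtColor(c,cv2.COLOR_BGR2HSV);m=0
    for t in HS['m' if name[0]=='m' else name]: m=m|cv2.inRange(hsv,t[:3],t[3:])
    n,l,st,ce=cv2.connectedComponentsWithStats(m)
    # keep comps near expected centre
    keep=np.zeros_like(m)
    for i in range(1,n):
        if st[i,4]>60: keep[l==i]=255
    return keep,(x0,y0,s),c
def fit(p,name,guess,R=None,verbose=0,z0=None):
    k,a,b,h,zz=OBJ[name];z0=zz if z0 is None else z0
    u,v=proj(p,[guess[0],guess[1],z0+h/2])[0]
    R=R or int(max(a,b)/2*480*1.15+8)
    m,(x0,y0,s),c=mask(p,name,(u,v),R)
    # largest cluster after closing
    mc=cv2.morphologyEx(m,cv2.MORPH_CLOSE,np.ones((25,25)))
    n,l,st,ce=cv2.connectedComponentsWithStats(mc)
    i=1+np.argmax(st[1:,4]);m=np.where(l==i,m,0).astype(np.uint8)
    m=cv2.morphologyEx(m,cv2.MORPH_OPEN,np.ones((5,5)))
    H=cv2.convexHull(cv2.findNonZero(m));M=np.zeros_like(m);cv2.fillConvexPoly(M,H,255)
    def model(q):
        P=(proj(p,outline(k,a,b,h,*q,z0))-[x0,y0]+.5)*s-.5
        hh=cv2.convexHull(P.astype(np.float32));Z=np.zeros_like(m)
        cv2.fillConvexPoly(Z,np.round(hh*16).astype(np.int32),255,shift=4);return Z,hh
    def cost(q):
        Z,_=model((q[0],q[1],q[2] if k=='s' else 0));return 1-np.count_nonzero(Z&M)/max(1,np.count_nonzero(Z|M))
    best=None
    for y in ([guess[2]] if len(guess)>2 else (np.arange(0,np.pi if a!=b else np.pi/2,.3) if k=='s' else [0.])):
        q0=np.array([guess[0],guess[1],y])
        r=minimize(cost,q0,method='Nelder-Mead',options=dict(initial_simplex=q0+np.array([[0,0,0],[.006,0,0],[0,.006,0],[0,0,.1]]),xatol=1e-4,fatol=1e-5))
        if best is None or r.fun<best.fun: best=r
    Z,hh=model(best.x if k=='s' else (*best.x[:2],0))
    cv2.polylines(c,[np.round(hh).astype(int)],True,(0,255,255),1);cv2.polylines(c,[H],True,(255,255,0),1)
    return best.x,best.fun,c
E
cat > run.py <<'E'
from fit import *
G=dict(blue=(.609,.296),amber=(.449,.422),green=(.487,.294),red=(.377,.286),mrl=(.515,.1265),mrs=(.6285,.121),ms=(.502,-.002),mo=(.6285,0))
for tag,fn in (('top','P0.pkl'),('side','S0.pkl')):
    p=pickle.load(open(fn,'rb'));im=[]
    for n,g in G.items():
        q,c,i=fit(p,n,g);print(tag,n,q[:2].round(4),np.degrees(q[2]).round(1),'iou',round(1-c,3));im.append(cv2.resize(i,(200,200)))
    cv2.imwrite(f'pics/fit_{tag}.png',np.vstack([np.hstack(im[:4]),np.hstack(im[4:])]))
E
python3 run.py
```

```text
top blue [0.6145 0.2983] -3.0 iou 0.922
top amber [0.4482 0.4176] 3.4 iou 0.939
top green [0.4928 0.3002] 76.5 iou 0.944
top red [0.3686 0.2818] 37.4 iou 0.983
top mrl [0.5109 0.1254] 5.0 iou 0.968
top mrs [0.6315 0.1203] 0.1 iou 0.933
top ms [ 0.5025 -0.0037] -10.8 iou 0.981
top mo [ 0.629  -0.0256] 193.9 iou 0.532
side blue [0.6159 0.3062] -11.3 iou 0.783
side amber [0.4486 0.4236] -0.1 iou 0.816
side green [0.4935 0.3057] 83.4 iou 0.8
side red [0.369  0.2866] 219.2 iou 0.86
side mrl [0.5102 0.1354] -0.9 iou 0.548
side mrs [0.6271 0.1251] 2.1 iou 0.52
side ms [5.015e-01 3.000e-04] 77.9 iou 0.965
side mo [0.6273 0.0024] 14.5 iou 0.802
```

View pics/fit_top.png

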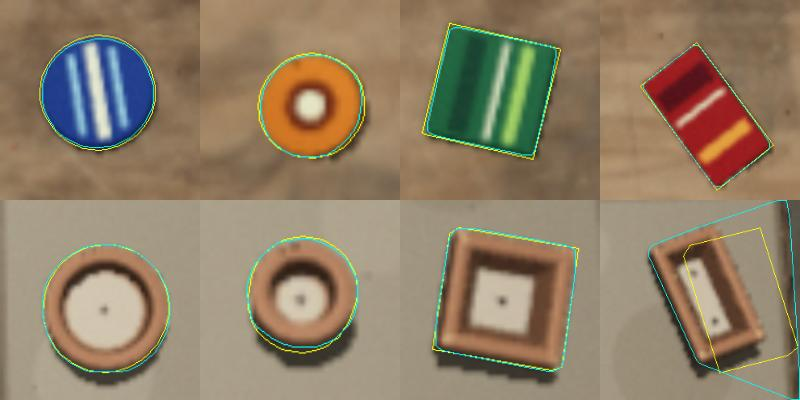

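View pics/fit_side.png

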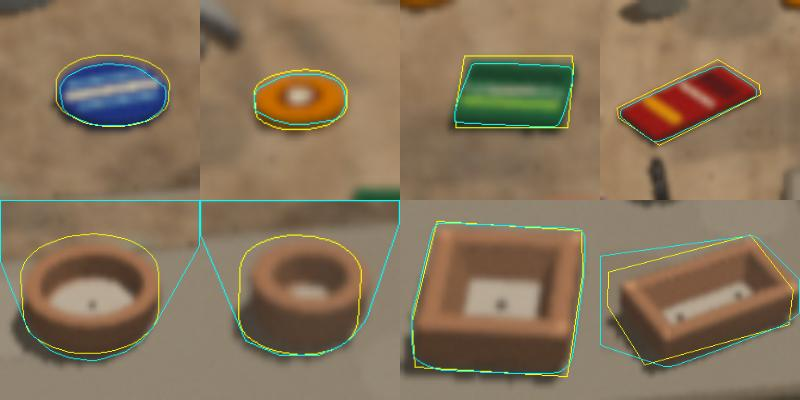

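```bash
python3 - <<'E'
import re
s=open('fit.py').read()
a=s.index('    m,(x0,y0,s),c=mask');b=s.index('    def model(q)')
s=s[:a]+'''    f=p['frame'];s=4;x0,y0=max(int(u)-R,0),max(int(v)-R,0)
    c=cv2.resize(f[y0:int(v)+R,x0:int(u)+R],None,fx=s,fy=s,interpolation=cv2.INTER_LINEAR)
    def mod0(q,sc):
        P=(proj(p,outline(k,a*sc,b*sc,h,*q,z0))-[x0,y0]+.5)*s-.5
        Z=np.zeros(c.shape[:2],np.uint8);cv2.fillConvexPoly(Z,cv2.convexHull(np.round(P).astype(np.int32)),255);return Z
    g0=(guess[0],guess[1],guess[2])
    gm=np.full(c.shape[:2],cv2.GC_BGD,np.uint8)
    gm[mod0(g0,1.35)>0]=cv2.GC_PR_BGD;gm[mod0(g0,1.0)>0]=cv2.GC_PR_FGD;gm[mod0(g0,.7)>0]=cv2.GC_FGD
    cv2.setRNGSeed(1)
    cv2.grabCut(c,gm,None,np.zeros((1,65)),np.zeros((1,65)),5,cv2.GC_INIT_WITH_MASK)
    m=((gm==1)|(gm==3)).astype(np.uint8)*255
    m=cv2.morphologyEx(m,cv2.MORPH_OPEN,np.ones((9,9)))
    n,l,st,ce=cv2.connectedComponentsWithStats(m)
    i=1+np.argmax(st[1:,4]);m=np.where(l==i,m,0).astype(np.uint8)
    H=cv2.convexHull(cv2.findNonZero(m));M=np.zeros_like(m);cv2.fillConvexPoly(M,H,255)
'''+s[b:]
open('fit.py','w').write(s)
r=open('run.py').read()
r=re.sub(r'G=dict.*','G=dict(blue=(.613,.299,0),amber=(.449,.420,0),green=(.490,.297,np.radians(79)),red=(.369,.284,np.radians(38)),mrl=(.512,.1265,0),mrs=(.63,.121,0),ms=(.502,-.002,np.radians(-11)),mo=(.6285,0.0,np.radians(25)))',r)
open('run.py','w').write(r)
E
python3 run.py
```

```text
top blue [0.6136 0.2976] 1.4 iou 0.982
top amber [0.4487 0.4187] 1.4 iou 0.879
top green [0.4921 0.299 ] 78.4 iou 0.95
top red [0.3687 0.2818] 37.3 iou 0.947
top mrl [0.5115 0.1255] 3.1 iou 0.964
top mrs [0.6274 0.1198] 4.9 iou 0.907
top ms [ 0.5002 -0.0031] -10.8 iou 0.903
top mo [ 0.6257 -0.003 ] 16.8 iou 0.889
side blue [0.615  0.3004] -0.7 iou 0.967
side amber [0.4478 0.4193] 3.7 iou 0.946
side green [0.4928 0.3005] 78.4 iou 0.968
side red [0.3686 0.284 ] 36.7 iou 0.961
side mrl [0.5089 0.1272] 2.5 iou 0.926
side mrs [0.6288 0.1232] 2.5 iou 0.872
side ms [ 0.5004 -0.0032] -12.6 iou 0.966
side mo [ 0.6311 -0.0009] 21.4 iou 0.937
```

View pics/fit_top.png

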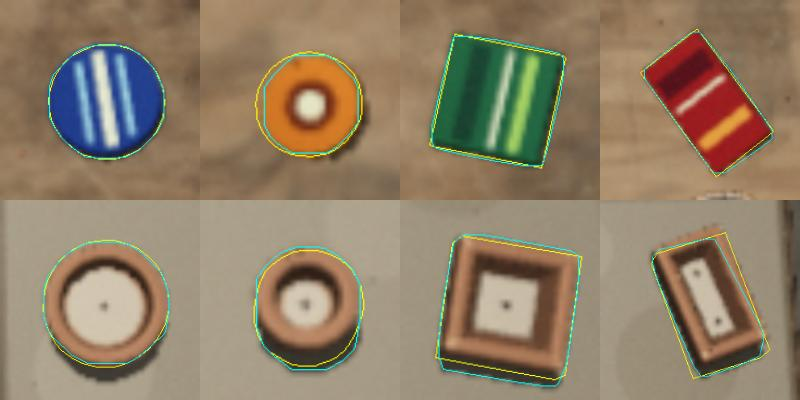

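View pics/fit_side.png

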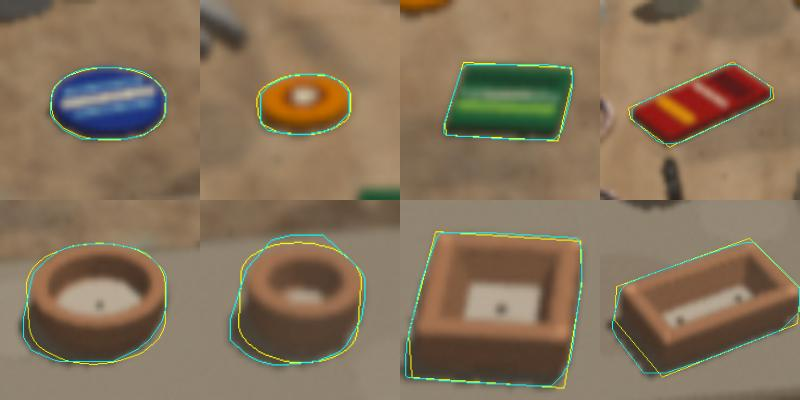

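```bash
python3 - <<'E'
s=open('fit.py').read()
s=s.replace("    m=cv2.morphologyEx(m,cv2.MORPH_OPEN,np.ones((9,9)))","""    if name[0]=='m':
        hsv=cv2.cvtColor(c,cv2.COLOR_BGR2HSV)
        m=cv2.inRange(hsv,(0,SMIN,30),(18,255,255))&mod0(g0,1.2)
    m=cv2.morphologyEx(m,cv2.MORPH_OPEN,np.ones((9,9)))""").replace("def outline","SMIN=75\ndef outline",1)
open('fit.py','w').write(s)
from fit import *
p=pickle.load(open('P0.pkl','rb'));h=cv2.cvtColor(p['frame'],cv2.COLOR_BGR2HSV)
for r,c in ((237,361),(237,352),(240,361),(220,345),(222,361),(246,361),(210,340),(140,400)): print(r,c,h[r,c])
print(h[160:180,361].tolist())
E
python3 run.py | grep ' m'
```

```text
237 361 [17 60 60]
237 352 [ 19  50 128]
240 361 [21 52 64]
220 345 [ 13 114 159]
222 361 [ 17  42 200]
246 361 [ 21  44 173]
210 340 [ 19  47 168]
140 400 [ 20  51 161]
[[12, 116, 68], [19, 49, 178], [19, 41, 213], [19, 41, 213], [19, 42, 208], [19, 49, 157], [19, 44, 169], [18, 41, 204], [19, 41, 212], [18, 40, 213], [15, 68, 196], [12, 104, 187], [12, 113, 187], [12, 114, 184], [12, 123, 137], [11, 126, 67], [13, 66, 54], [23, 55, 56], [23, 56, 55], [21, 58, 57]]
top mrl [0.5105 0.1253] 2.9 iou 0.975
top mrs [0.631  0.1204] 4.9 iou 0.924
top ms [ 0.502  -0.0035] -10.6 iou 0.974
top mo [ 0.6325 -0.0031] 20.5 iou 0.959
side mrl [0.5107 0.1339] -2.2 iou 0.954
side mrs [0.6315 0.1269] -1.1 iou 0.883
side ms [0.5018 0.0018] -11.6 iou 0.95
side mo [0.6337 0.0012] 22.1 iou 0.932
```

View pics/fit_top.png

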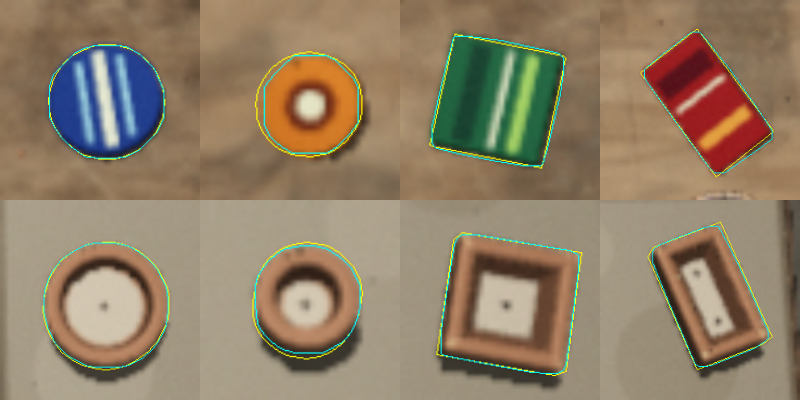

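View pics/fit_side.png

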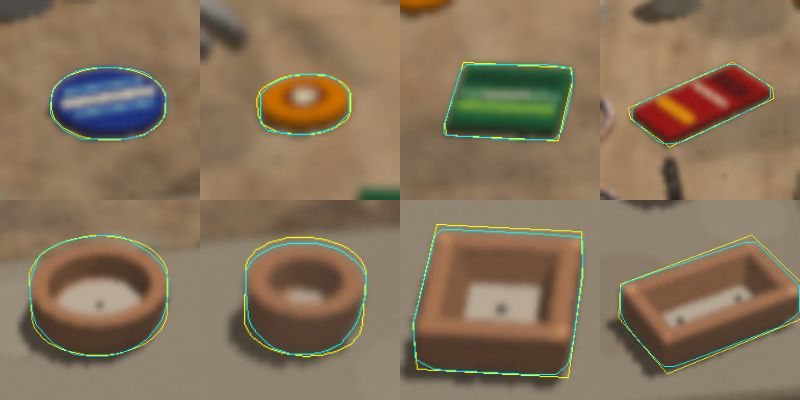

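Run:
```python
from fit import *
P=pickle.load(open('P0.pkl','rb'));S=pickle.load(open('S0.pkl','rb'))
def tri(a,b):
    o1,d1=ray(P,a);o2,d2=ray(S,b)
    A=np.c_[d1,-d2];t=np.linalg.lstsq(A,o2-o1,rcond=None)[0];x=o1+d1*t[0];y=o2+d2*t[1];return ((x+y)/2).round(3),np.linalg.norm(x-y).round(4)
print('brush tip',tri((155,135),(336,70)));print('pot',tri((205,152),(333,127)));print('redcap bottle',tri((216,304),(210,139)))
print('jar',tri((217,190),(308,138)));print('goggles',tri((220,338),(176,143)))
print('grinder corner',tri((302,75),(440,150)))
```

```text
brush tip (array([0.653, 0.511, 0.18 ]), np.float64(0.0008))
pot (array([0.646, 0.453, 0.062]), np.float64(0.0151))
redcap bottle (array([0.346, 0.417, 0.062]), np.float64(0.0055))
jar (array([0.575, 0.429, 0.046]), np.float64(0.0003))
goggles (array([0.276, 0.406, 0.062]), np.float64(0.0054))
grinder corner (array([0.822, 0.245, 0.093]), np.float64(0.0221))
```

```bash
python3 -m crank '[[1,-0.93,0,0,0,-1,1],[1,-0.93,0,0,0,-1,1],[1,-0.93,0,0,0,-1,1],[1,-0.93,0,0,0,-1,1],[1,-0.93,-0.4,0,0,-0.65,1],[1,-0.93,-0.4,0,0,0,1],[1,-0.93,-0.4,0,0,0,1],[1,-0.93,-0.4,0,0,0,1],[1,-0.93,-0.4,0,0,0,1],[1,-0.93,-0.4,0,0,0,1],[1,-0.93,-0.4,0,0,0,1],[0.37,-0.35,0,0,0,0,1]]'
```

```text
clock: 3.5
tool_pos: [0.6156, 0.2971, 0.1206]
eef_rot: [1.665, 2.664, -0.003]
ft_force: [-0.9, 0.4, -0.6]
grip_width: 0.0938
```

```bash
python3 -m crank '[[0,0,-1,0,0,0,1],[0,0,-1,0,0,0,1],[0,0,-1,0,0,0,1],[0,0,-0.6,0,0,0,1],[0,0,0,0,0,0,1]]'
python3 - <<'E'
from workcell import eyes
import cv2
p=eyes.get_image('side');cv2.imwrite('pics/a1.png',cv2.resize(p['frame'][100:300,200:460],None,fx=3,fy=3))
E
```

```text
clock: 4.12
tool_pos: [0.6136, 0.3, 0.0127]
eef_rot: [-1.66, -2.666, 0.002]
ft_force: [-0.0, 0.7, 0.7]
grip_width: 0.0938
```

View pics/a1.png

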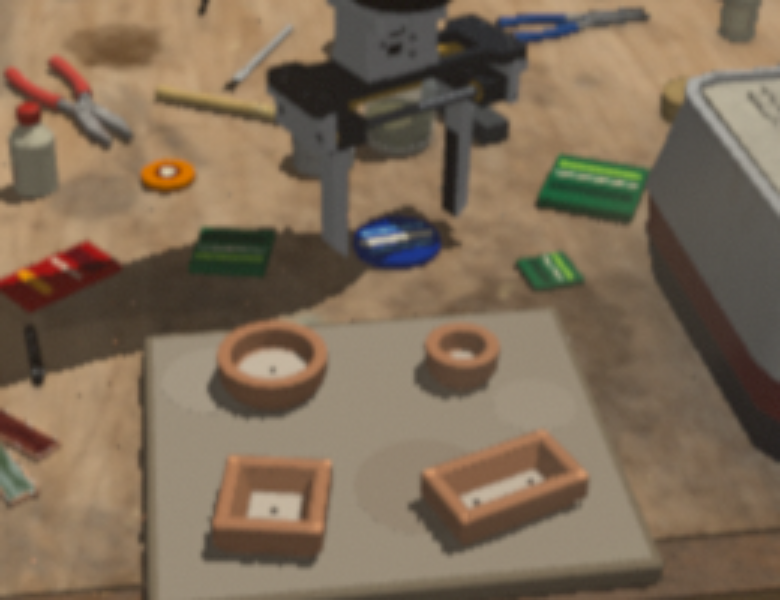

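```bash
python3 -m crank '[[0,0,-0.3,0,0,0,1],[0,0,0,0,0,0,0.5],[0,0,0,0,0,0,0.5],[0,0,0,0,0,0,0.5],[0,0,0,0,0,0,0.5],[0,0,0,0,0,0,0.5]]' 15
```

```text
clock: 4.92
tool_pos: [0.6145, 0.2998, 0.0048]
eef_rot: [1.661, 2.666, 0.0]
ft_force: [-1.0, 0.3, 3.3]
grip_width: 0.0648
```

```bash
python3 -m crank '[[0,0,1,0,0,0,0.5],[0,0,1,0,0,0,0.5],[-0.57,-0.97,0,0,0,0,0.5],[-0.57,-0.97,0,0,0,0,0.5],[-0.57,-0.97,0,0,0,0,0.5],[-0.58,-0.97,0,0,0,0,0.5],[-0.58,-0.97,0,0,0,0,0.5],[-0.58,-0.97,0,0,0,0,0.5],[0,0,0,0,0,0,0.5],[0,0,0,0,0,0,0.5]]'
python3 - <<'E'
from workcell import eyes
import cv2
for n in('side','top'):
    p=eyes.get_image(n);cv2.imwrite('pics/b1%s.png'%n,cv2.resize(p['frame'][100:300,240:500],None,fx=3,fy=3))
E
```

```text
clock: 6.18
tool_pos: [0.5113, 0.1257, 0.0647]
eef_rot: [1.661, 2.666, 0.001]
ft_force: [1.5, 0.7, -2.0]
grip_width: 0.0649
```

View pics/b1side.png

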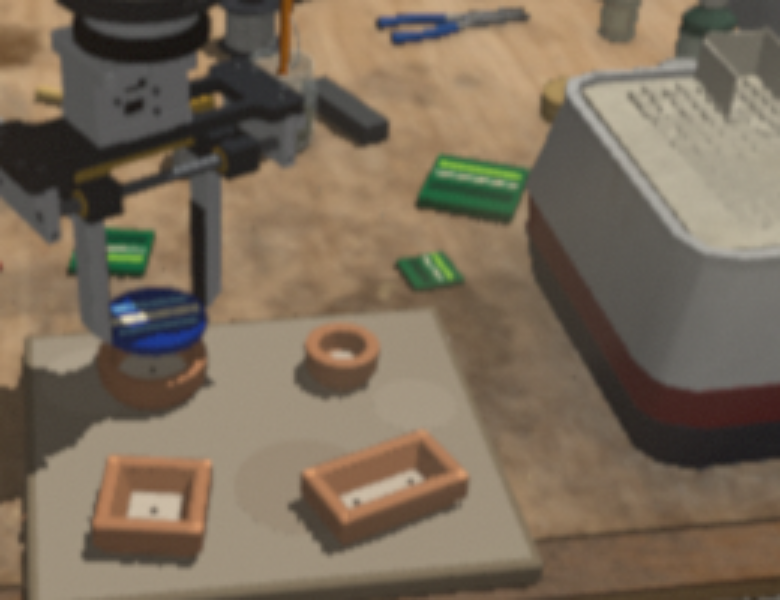

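View pics/b1top.png

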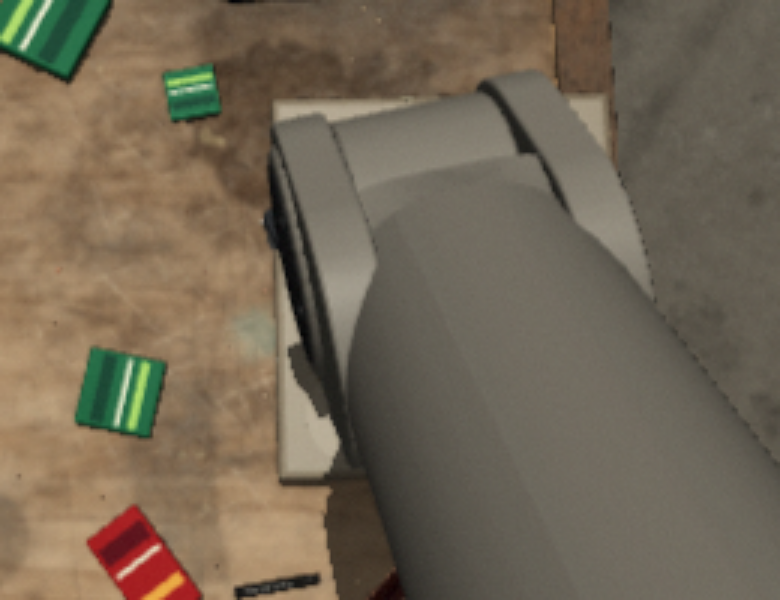

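```bash
python3 -m crank '[[0,0,-0.35,0,0,0,0.5],[0,0,-0.3,0,0,0,0.5],[0,0,-0.03,0,0,0,0.5],[0,0,0,0,0,0,0.5]]'
python3 - <<'E'
from workcell import eyes
import cv2
for n in('side',):
    p=eyes.get_image(n);cv2.imwrite('pics/b2%s.png'%n,cv2.resize(p['frame'][170:250,240:360],None,fx=6,fy=6,interpolation=cv2.INTER_CUBIC))
E
```

```text
clock: 6.78
tool_pos: [0.5107, 0.125, 0.0438]
eef_rot: [-1.661, -2.666, 0.001]
ft_force: [-0.2, 0.0, -0.6]
grip_width: 0.0656
```

View pics/b2side.png

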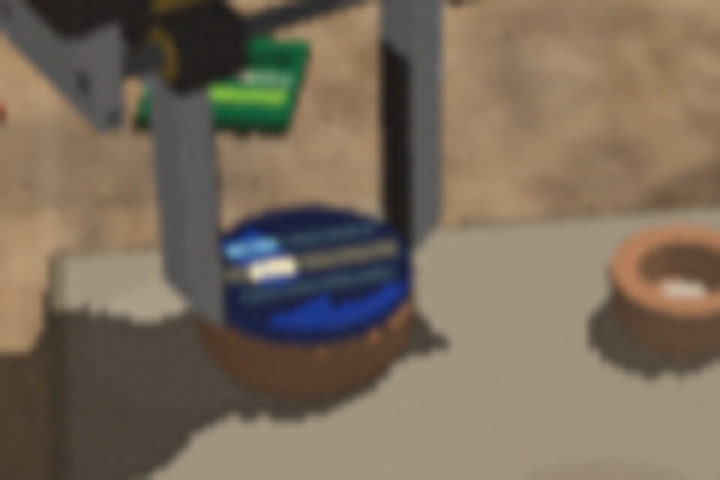

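```bash
python3 -m crank '[[0,0,0,0,0,0,0.8],[0,0,0,0,0,0,0.8],[0,0,0,0,0,0,0.8],[0,0,1,0,0,0,0.8],[0,0,1,0,0,0,1],[-0.1,0.97,0.3,0,0,-0.73,1],[-0.1,0.97,0,0,0,-0.73,1],[-0.1,0.97,0,0,0,-0.73,1],[-0.1,0.97,0,0,0,-0.73,1],[-0.1,0.97,0,0,0,-0.73,1],[-0.1,0.97,0,0,0,-0.73,1],[0,0,0,0,0,0,1]]'
cat > snap.py <<'E'
import sys,pickle,cv2
from workcell import eyes,env
tag=sys.argv[1]
for n in sys.argv[2:]:
    p=eyes.get_image(n);pickle.dump({k:p[k] for k in('frame','mtx','world_from_camera')},open(f'{n}_{tag}.pkl','wb'))
    cv2.imwrite(f'pics/{n}_{tag}.png',cv2.resize(p['frame'][100:300,220:480],None,fx=3,fy=3))
o=env.get_obs();print(o['clock'],o['tool_pos'],o['eef_rot'],o['grip_width'])
E
python3 snap.py c1 top side
```

```text
clock: 8.32
tool_pos: [0.4921, 0.3021, 0.1128]
eef_rot: [-2.43, -1.991, -0.0]
ft_force: [0.6, 0.2, -0.7]
grip_width: 0.0937
8.425 [0.49277853 0.29946486 0.11296228] [ 2.43094556e+00  1.98960999e+00 -5.52365490e-04] 0.0940128398341425
```

View pics/top_c1.png

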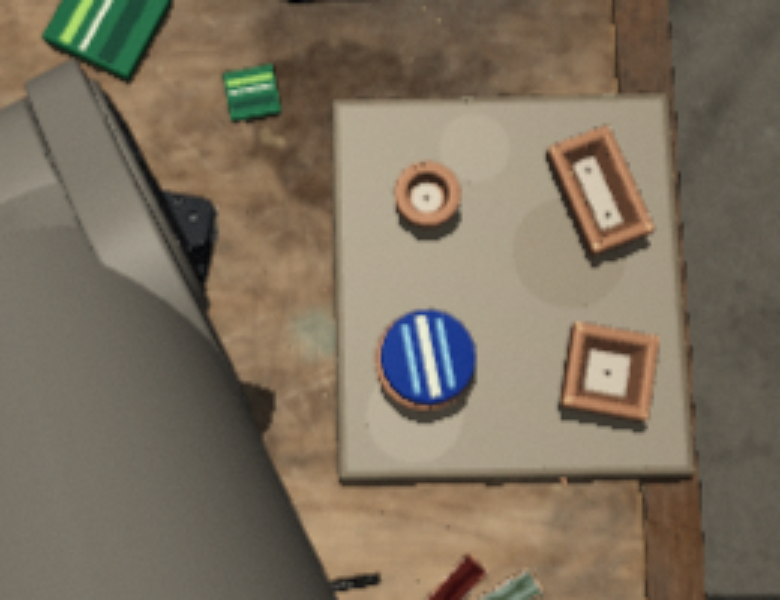

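View pics/side_c1.png

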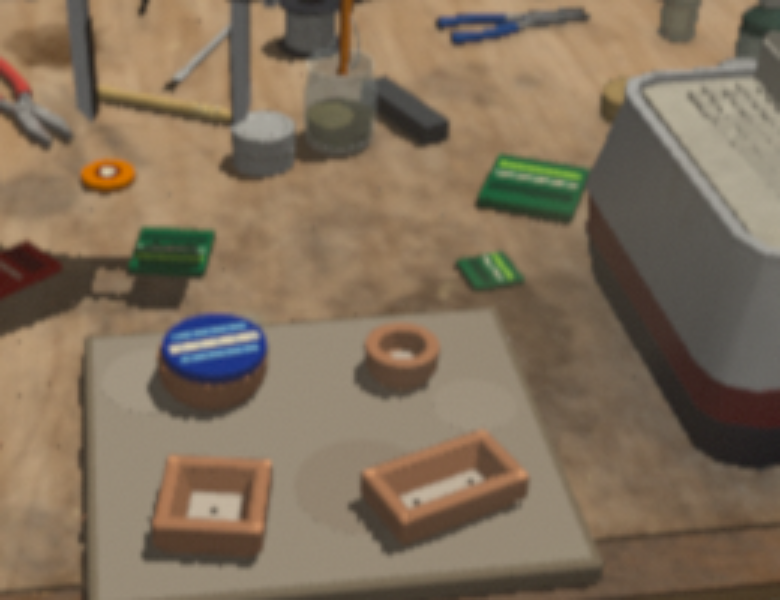

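```bash
cat > blue.py <<'E'
from fit import *
for n in('top','side'):
    p=pickle.load(open(f'{n}_c1.pkl','rb'));P0=pickle.load(open('P0.pkl' if n=='top' else 'S0.pkl','rb'))
    hsv=cv2.cvtColor(p['frame'],cv2.COLOR_BGR2HSV)
    m=cv2.inRange(hsv,(95,60,40),(130,255,255));w=np.zeros_like(m)
    u,v=proj(p,[.511,.1255,.043])[0].astype(int);w[v-25:v+25,u-25:u+25]=1
    H=cv2.convexHull(cv2.findNonZero(m*w));(a,b)=cv2.fitEllipse(H)[:2]
    print(n,'blue ell',np.round(a,1),np.round(b,1),onz(p,a,.047 if n=='top' else .0435).round(4))
    q,c,i=fit(p,'blue',(.511,.1255,0),z0=.039);print('fit blank',q[:2].round(4),1-c);cv2.imwrite(f'pics/blue_{n}.png',i)
    # rim inner hollow edge in initial image
    h0=cv2.cvtColor(P0['frame'],cv2.COLOR_BGR2HSV)
    cv2.imwrite(f'pics/mrl_{n}.png',cv2.resize(P0['frame'][v-30:v+30,u-30:u+30],None,fx=8,fy=8,interpolation=cv2.INTER_CUBIC))
    im=cv2.resize(P0['frame'][v-30:v+30,u-30:u+30],None,fx=8,fy=8,interpolation=cv2.INTER_CUBIC)
    im2=cv2.resize(p['frame'][v-30:v+30,u-30:u+30],None,fx=8,fy=8,interpolation=cv2.INTER_CUBIC)
    for dia,z,col in((.070,.039,(0,255,0)),(.052,.039,(0,255,255)),(.07,.015,(255,0,255))):
        o=outline('r',dia,dia,0,.5107,.1255,0,z)[:48]
        cv2.polylines(im,[np.round((proj(p,o)-[u-30,v-30]+.5)*8-.5).astype(int)],True,col,1)
    o=outline('r',.066,.066,0,.5107,.1255,0,.047)[:48]
    cv2.polylines(im2,[np.round((proj(p,o)-[u-30,v-30]+.5)*8-.5).astype(int)],True,(0,255,255),1)
    cv2.imwrite(f'pics/mrl_{n}.png',np.hstack([im,im2])[:, :].copy() if 0 else cv2.resize(np.hstack([im,im2]),(800,400)))
E
python3 blue.py
```

```text
top blue ell [362.3 218.6] [31.1 31.5] [0.5112 0.124  0.047 ]
fit blank [0.5116 0.1241] 0.9827364276520028
side blue ell [291.  215.5] [22.8 34.9] [0.512  0.1254 0.0435]
fit blank [0.5123 0.1274] 0.9397558619478352
```

View pics/mrl_top.png

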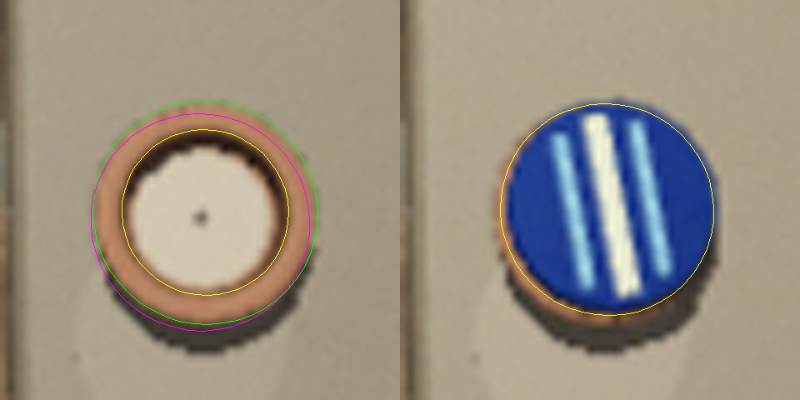

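View pics/mrl_side.png

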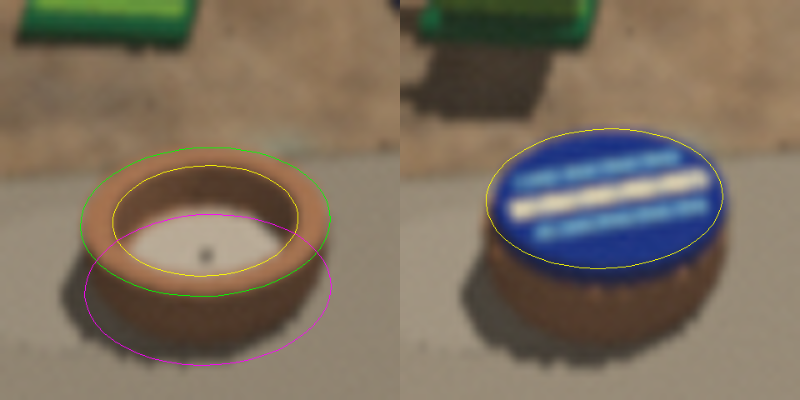

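```bash
python3 -m crank '[[0,0,-1,0,0,0,1],[0,0,-1,0,0,0,1],[0,0,-1,0,0,0,1],[0,0,-0.63,0,0,0,1],[0,0,0,0,0,0,1],[0,0,0,0,0,0,0.4],[0,0,0,0,0,0,0.4],[0,0,0,0,0,0,0.4],[0,0,0,0,0,0,0.4],[0,0,0,0,0,0,0.4],[0,0,0,0,0,0,0.4]]' 15
```

```text
clock: 9.8
tool_pos: [0.4929, 0.2999, 0.0044]
eef_rot: [-2.432, -1.988, -0.0]
ft_force: [-1.0, 0.4, 6.3]
grip_width: 0.0554
```

```bash
cat > ov.py <<'E'
from fit import *
D=dict(ms=('s',.060,.060,.042,.042,.502,-.0033,-11),mo=('s',.084,.048,.066,.030,.6325,-.0028,20.8),mrs=('r',.048,.048,.03,.03,.6305,.1205,0))
for n,fn in(('top','P0.pkl'),('side','S0.pkl')):
    p=pickle.load(open(fn,'rb'));out=[]
    for k,(t,a,b,a2,b2,x,y,w) in D.items():
        u,v=proj(p,[x,y,.03])[0].astype(int);R=26
        im=cv2.resize(p['frame'][v-R:v+R,u-R:u+R],(416,416),interpolation=cv2.INTER_CUBIC);s=416/(2*R)
        for A,B,z,col in((a,b,.039,(0,255,0)),(a2,b2,.039,(0,255,255)),(a,b,.015,(255,0,255))):
            o=outline(t,A,B,0,x,y,np.radians(w),z);o=o[:len(o)//2]
            cv2.polylines(im,[np.round((proj(p,o)-[u-R,v-R]+.5)*s-.5).astype(int)],True,col,1)
        out.append(im[:400,:400])
    r=np.hstack(out);cv2.imwrite(f'pics/ov_{n}.png',cv2.resize(r,(798,266)) if 0 else r[:, :1200])
    out[0:0]=[]
    cv2.imwrite(f'pics/ov_{n}.png',cv2.resize(np.hstack(out[:2]),(800,400)));cv2.imwrite(f'pics/ov2_{n}.png',out[2])
E
python3 ov.py
```

```text
(no output)
```

View pics/ov_top.png

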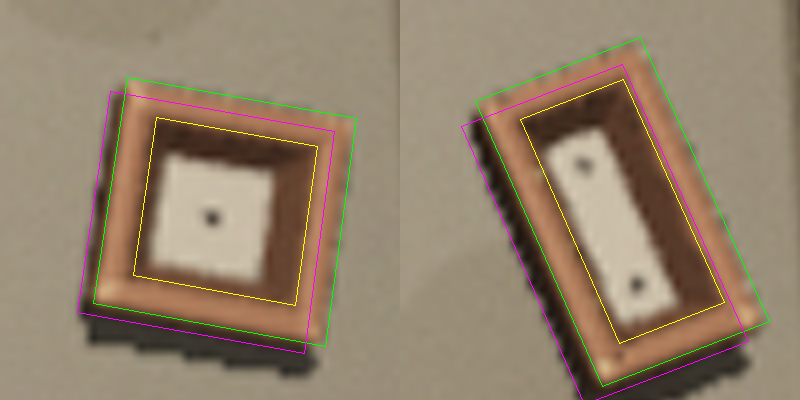

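View pics/ov_side.png

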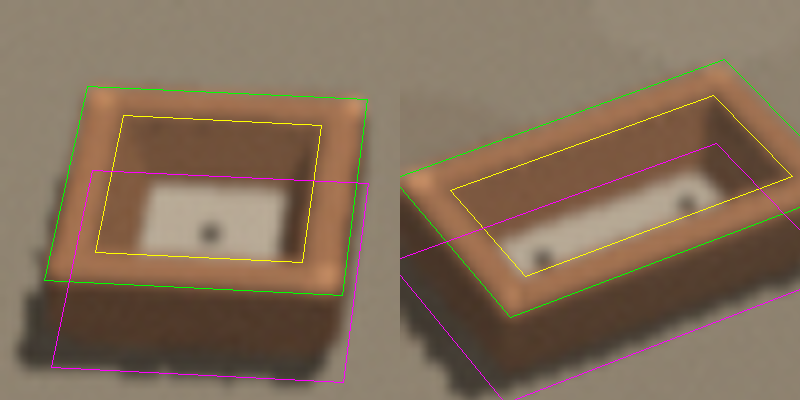

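View pics/ov2_top.png

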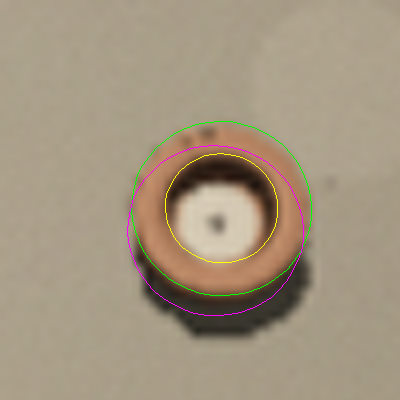

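View pics/ov2_side.png

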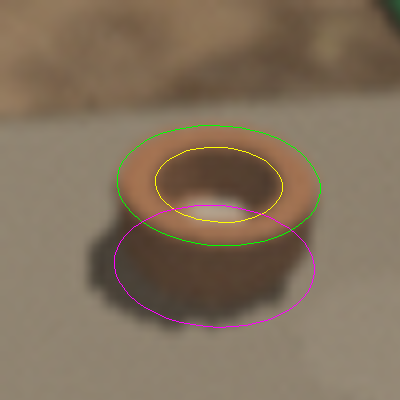

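```bash
python3 -m crank '[[0,0,1,0,0,0,0.4],[0,0,1,0,0,0,0.4],[0.03,-1,0.5,0,0,0,0.4],[0.03,-1,0,0,0,0,0.4],[0.03,-1,0,0,0,0,0.4],[0.03,-1,0,0,0,0,0.4],[0.03,-1,0,0,0,0,0.4],[0.03,-1,0,0,0,0,0.4],[0.03,-1,0,0,0,0,0.4],[0.03,-1,0,0,0,0,0.4],[0.03,-1,0,0,0,0,0.4],[0.03,-1,-0.5,0,0,0,0.4]]';python3 -m crank '[[0,-0.1,0,0,0,0,0.4],[0,0,0,0,0,0,0.4],[0,0,0,0,0,0,0.4]]'; python3 snap.py d1 side
```

```text
clock: 11.3
tool_pos: [0.5025, -0.001, 0.0647]
eef_rot: [2.432, 1.988, 0.003]
ft_force: [0.5, 1.0, -0.7]
grip_width: 0.0558
clock: 11.68
tool_pos: [0.5021, -0.0022, 0.0644]
eef_rot: [-2.431, -1.989, -0.001]
ft_force: [0.4, -0.9, 0.0]
grip_width: 0.0557
11.725 [ 0.50206603 -0.00223926  0.06439025] [-2.43121378e+00 -1.98954037e+00 -6.69047559e-04] 0.0558149472845224
```

View pics/side_d1.png

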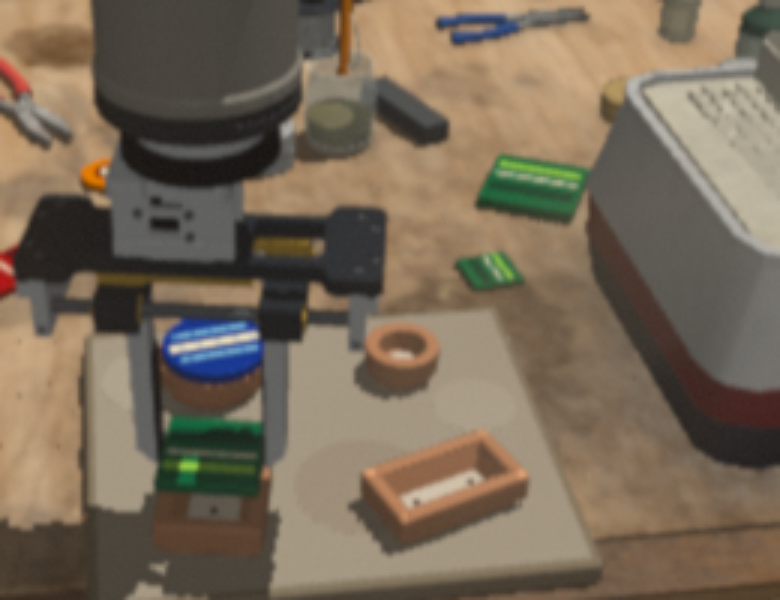

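```bash
python3 -m crank '[[0,-0.02,-0.35,0,0,0,0.4],[0,0,-0.3,0,0,0,0.4],[0,0,-0.04,0,0,0,0.4],[0,0,0,0,0,0,0.4],[0,0,0,0,0,0,0.7],[0,0,0,0,0,0,0.7],[0,0,0,0,0,0,0.7],[0,0,0,0,0,0,0.7],[0,0,1,0,0,0,0.7],[0,0,1,0,0,0,0.8],[-0.44,0.95,0,0,0,-0.6,1],[-0.44,0.95,0,0,0,-0.6,1]]';python3 -m crank '[[-0.44,0.95,0,0,0,-0.6,1],[-0.44,0.95,0,0,0,-0.6,1],[-0.44,0.95,0,0,0,-0.6,1],[-0.44,0.95,0,0,0,-0.6,1],[-0.44,0.95,0,0,0,-0.6,1],[-0.44,0.95,0,0,0,-0.6,1],[-0.44,0.95,0,0,0,0,1],[-0.44,0.95,0,0,0,0,1],[0,0,0,0,0,0,1],[0,0,0,0,0,0,1]]'; python3 snap.py e1 top side
```

```text
clock: 13.22
tool_pos: [0.4754, 0.0538, 0.1039]
eef_rot: [-2.605, -1.756, -0.002]
ft_force: [-0.2, -0.4, 0.6]
grip_width: 0.0913
clock: 14.48
tool_pos: [0.37, 0.2807, 0.1034]
eef_rot: [2.977, 1.003, -0.0]
ft_force: [-0.2, -0.2, -0.1]
grip_width: 0.0943
14.575 [0.3702308  0.28031788 0.10346715] [ 2.97755185e+00  1.00160495e+00 -3.03707981e-05] 0.09408927778083469
```

View pics/top_e1.png

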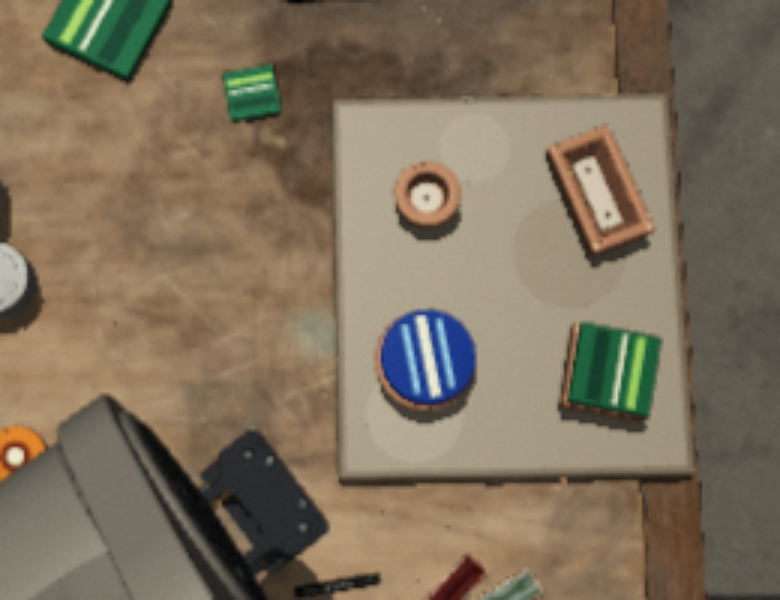

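View pics/side_e1.png

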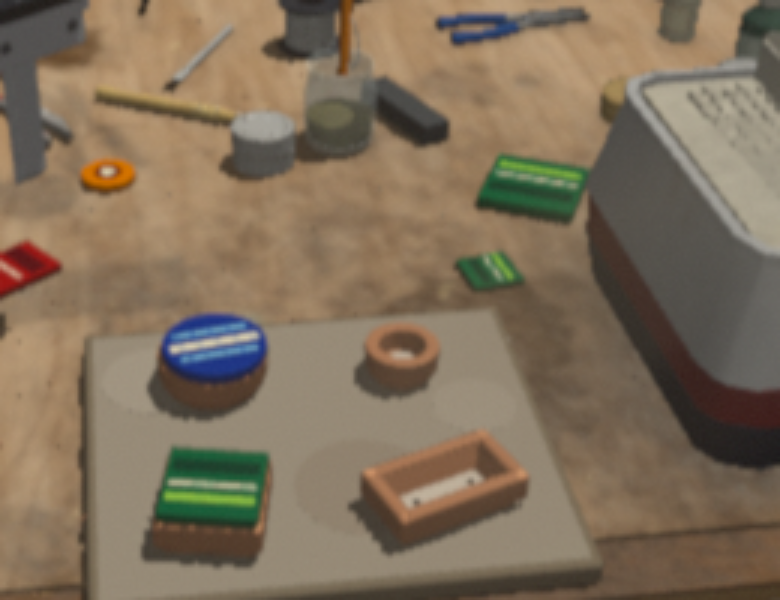

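```bash
python3 -m crank '[[-0.05,0.08,-1,0,0,0,1],[0,0,-1,0,0,0,1],[0,0,-1,0,0,0,1],[0,0,-0.31,0,0,0,1],[0,0,0,0,0,0,1],[0,0,0,0,0,0,0.3],[0,0,0,0,0,0,0.3],[0,0,0,0,0,0,0.3],[0,0,0,0,0,0,0.3],[0,0,0,0,0,0,0.3],[0,0,0,0,0,0,0.3],[0,0,0,0,0,0,0.3]]' 15
python3 - <<'E'
from fit import *
p=pickle.load(open('top_e1.pkl','rb'));s=pickle.load(open('side_e1.pkl','rb'))
for n,P in(('top',p),('side',s)):
  for nm,g in(('green',(.502,-.003,np.radians(-11))),('blue',(.511,.1255,0))):
    q,c,i=fit(P,nm,g,z0=.039);print(n,nm,q.round(4)[:2],np.degrees(q[2]).round(1),round(1-c,3));cv2.imwrite(f'pics/e_{n}_{nm}.png',cv2.resize(i,(400,400)))
a=[cv2.imread(f'pics/e_{n}_green.png') for n in('top','side')];cv2.imwrite('pics/e_green.png',np.hstack(a))
E
```

```text
clock: 16.08
tool_pos: [0.3684, 0.2836, 0.0042]
eef_rot: [-2.977, -1.003, -0.0]
ft_force: [-0.2, -0.2, 2.3]
grip_width: 0.0438
top green [ 0.5016 -0.0038] -12.6 0.979
top blue [0.5117 0.124 ] -1.3 0.974
side green [ 0.5015 -0.0015] -12.8 0.947
side blue [0.5117 0.1262] 1.4 0.965
```

View pics/e_green.png

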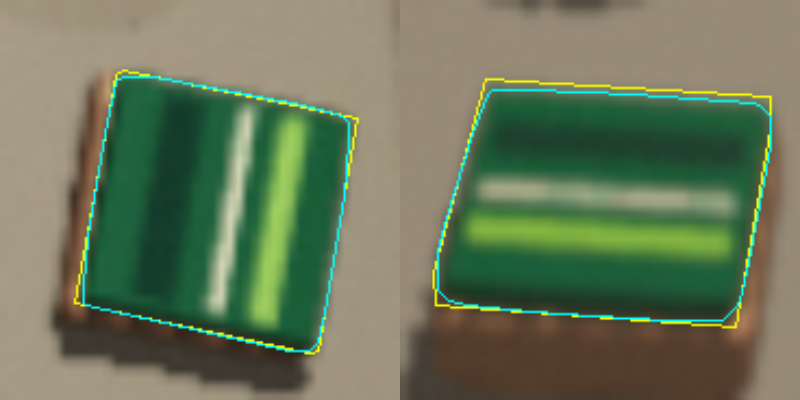

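```bash
python3 -m crank '[[0,0,1,0,0,0,0.3],[0,0,1,0,0,0,0.3],[0.88,-0.955,0.5,0,0,-0.19,0.3],[0.88,-0.955,0,0,0,-0.19,0.3],[0.88,-0.955,0,0,0,-0.19,0.3],[0.88,-0.955,0,0,0,-0.19,0.3],[0.88,-0.955,0,0,0,-0.19,0.3],[0.88,-0.955,0,0,0,-0.19,0.3],[0.88,-0.955,0,0,0,-0.19,0.3],[0.88,-0.955,0,0,0,-0.19,0.3],[0.88,-0.955,0,0,0,-0.19,0.3],[0.88,-0.955,-0.5,0,0,-0.19,0.3]]';python3 -m crank '[[0,0,0,0,0,0,0.3],[0,0,0,0,0,0,0.3],[0,0,0,0,0,0,0.3]]'; python3 snap.py f1 side
```

```text
clock: 17.58
tool_pos: [0.6338, -0.0038, 0.0646]
eef_rot: [-3.089, -0.569, -0.002]
ft_force: [0.3, 0.4, -1.2]
grip_width: 0.0438
clock: 17.95
tool_pos: [0.632, -0.0019, 0.0643]
eef_rot: [-3.088, -0.572, -0.0]
ft_force: [0.1, 0.3, -0.0]
grip_width: 0.0435
18.0 [ 0.63210621 -0.00185574  0.06444934] [-3.08838879e+00 -5.72455610e-01 -4.27916097e-04] 0.043855025630611846
```

View pics/side_f1.png

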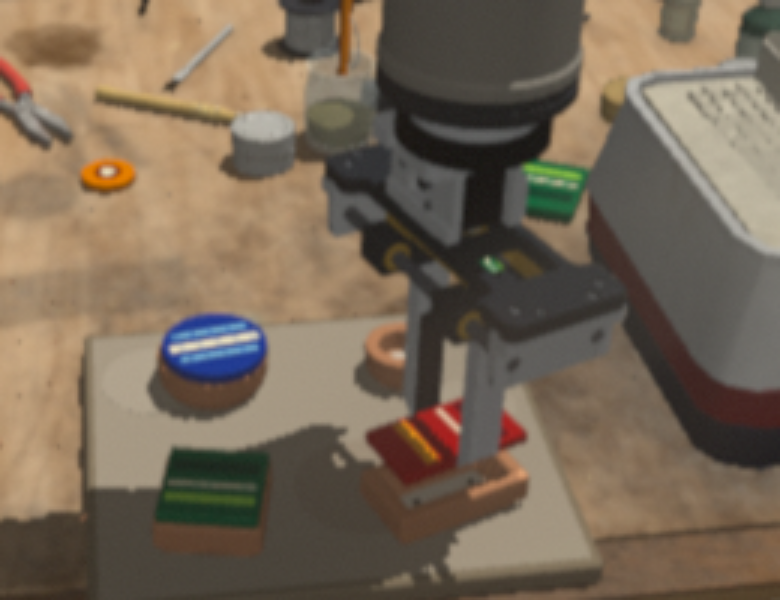

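```bash
python3 -m crank '[[0,-0.03,-0.35,0,0,0,0.3],[0,0,-0.3,0,0,0,0.3],[0,0,-0.05,0,0,0,0.3],[0,0,0,0,0,0,0.3],[0,0,0,0,0,0,0.58],[0,0,0,0,0,0,0.58],[0,0,0,0,0,0,0.58],[0,0,0,0,0,0,0.58],[0,0,1,0,0,0,0.6],[0,0,1,0,0,0,0.8],[-0.44,1,0,0,0,0.25,1],[-0.44,1,0,0,0,0.25,1]]';python3 -m crank '[[-0.44,1,0,0,0,0.3,1],[-0.44,1,0,0,0,0.3,1],[-0.44,1,0,0,0,0.3,1],[-0.44,1,0,0,0,0.3,1],[-0.44,1,0,0,0,0.3,1],[-0.44,1,0,0,0,0.3,1],[-0.44,1,0,0,0,0.3,1],[-0.44,1,0,0,0,0.3,1],[-0.44,1,0,0,0,0.3,1],[-0.44,1,0,0,0,0.3,1],[-0.44,1,0,0,0,0,1],[-0.44,1,0,0,0,0,1]]';python3 -m crank '[[0,0,0,0,0,0,1],[0,0,0,0,0,0,1]]'; python3 snap.py g1 top side
```

```text
clock: 19.5
tool_pos: [0.6058, 0.0567, 0.1036]
eef_rot: [-3.065, -0.687, -0.001]
ft_force: [0.2, 0.8, -0.4]
grip_width: 0.083
clock: 21.0
tool_pos: [0.4471, 0.4171, 0.1033]
eef_rot: [-2.835, -1.352, -0.0]
ft_force: [-0.4, -0.7, -0.5]
grip_width: 0.0936
clock: 21.25
tool_pos: [0.4478, 0.4156, 0.1031]
eef_rot: [2.835, 1.352, -0.0]
ft_force: [0.7, -0.8, 0.5]
grip_width: 0.0938
21.35 [0.44819202 0.41512298 0.10324696] [2.83620404e+00 1.35053704e+00 1.27821156e-04] 0.09384236655600091
```

View pics/top_g1.png

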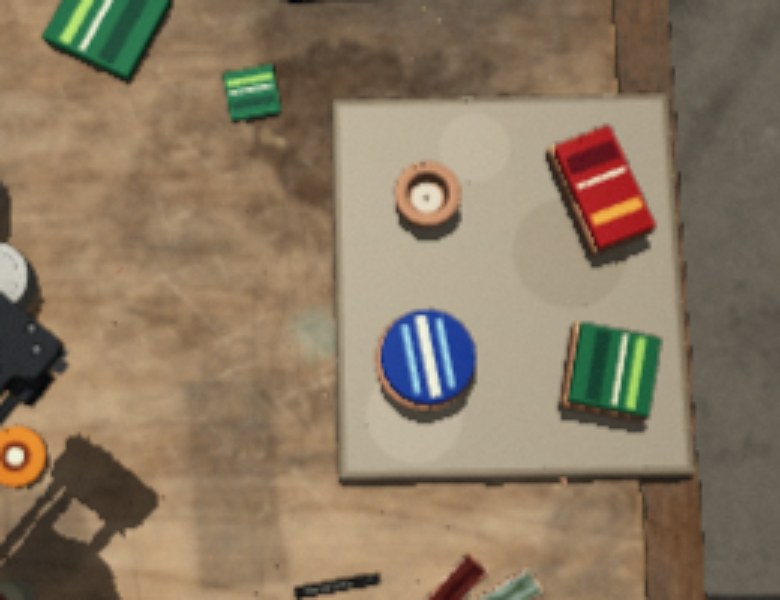

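View pics/side_g1.png

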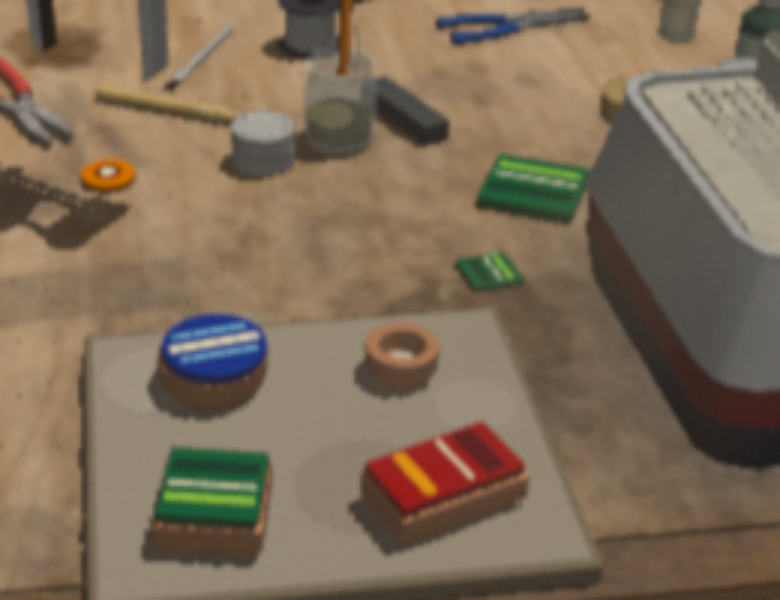

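```bash
python3 -m crank '[[0,0.12,-1,0,0,0,0.75],[0,0,-1,0,0,0,0.75],[0,0,-1,0,0,0,0.75],[0,0,-0.3,0,0,0,0.75],[0,0,0,0,0,0,0.75],[0,0,0,0,0,0,0.3],[0,0,0,0,0,0,0.3],[0,0,0,0,0,0,0.3],[0,0,0,0,0,0,0.3],[0,0,0,0,0,0,0.3]]' 15
python3 - <<'E'
from fit import *
for n in('top','side'):
  P=pickle.load(open(f'{n}_g1.pkl','rb'));L=[]
  for nm,g in(('green',(.502,-.003,np.radians(-11))),('blue',(.511,.1255,0)),('red',(.6325,-.0028,np.radians(21)))):
    q,c,i=fit(P,nm,g,z0=.039);print(n,nm,q.round(4)[:2],np.degrees(q[2]).round(1),round(1-c,3));L.append(cv2.resize(i,(266,266)))
  cv2.imwrite(f'pics/g_{n}.png',np.hstack(L))
E
```

```text
clock: 22.6
tool_pos: [0.4478, 0.4201, 0.0047]
eef_rot: [-2.835, -1.353, -0.001]
ft_force: [-0.4, -0.6, 6.3]
grip_width: 0.0434
top green [ 0.5024 -0.0039] -11.1 0.974
top blue [0.5115 0.1243] 1.3 0.979
top red [ 0.6322 -0.003 ] 20.6 0.966
side green [ 0.5015 -0.0023] -13.5 0.955
side blue [0.5123 0.1275] -1.9 0.94
side red [ 0.6313 -0.0023] 20.8 0.97
```

View pics/g_top.png

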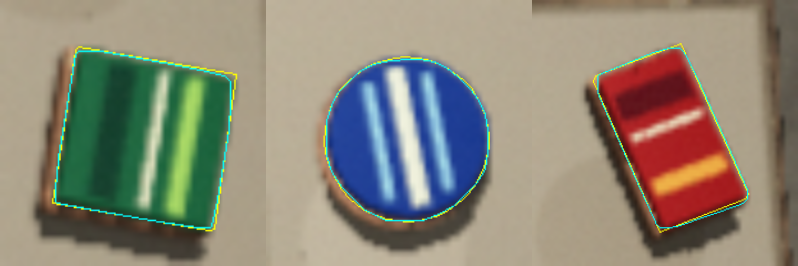

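```bash
python3 -m crank '[[0,0,1,0,0,0,0.3],[0,0,1,0,0,0,0.3],[0.61,-1,0,0,0,0,0.3],[0.61,-1,0,0,0,0,0.3],[0.61,-1,0,0,0,0,0.3],[0.61,-1,0,0,0,0,0.3],[0.61,-1,0,0,0,0,0.3],[0.61,-1,0,0,0,0,0.3],[0.61,-1,0,0,0,0,0.3],[0.61,-1,0,0,0,0,0.3],[0.61,-1,0,0,0,0,0.3],[0.61,-0.97,0,0,0,0,0.3]]';python3 -m crank '[[0,0,0,0,0,0,0.3],[0,0,0,0,0,0,0.3],[0,0,0,0,0,0,0.3]]'; python3 snap.py h1 side
```

```text
clock: 24.1
tool_pos: [0.631, 0.1197, 0.0642]
eef_rot: [-2.835, -1.353, 0.0]
ft_force: [-0.3, 1.3, -0.6]
grip_width: 0.0429
clock: 24.48
tool_pos: [0.63, 0.1219, 0.0641]
eef_rot: [-2.834, -1.354, 0.0]
ft_force: [-0.9, 0.1, -0.0]
grip_width: 0.0429
24.525 [0.63009658 0.12186955 0.06412313] [-2.83399243e+00 -1.35465971e+00  1.67434455e-04] 0.04294993296099375
```

View pics/side_h1.png

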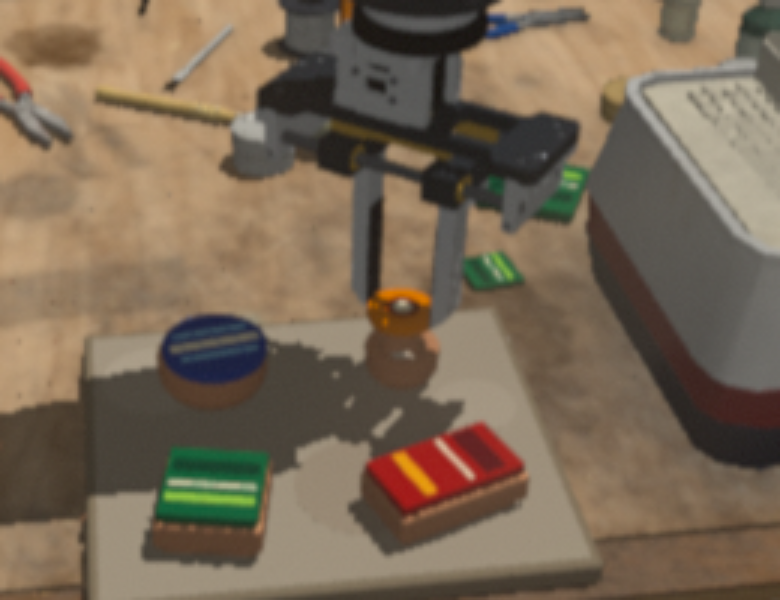

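```bash
python3 -m crank '[[0.03,-0.03,-0.35,0,0,0,0.3],[0,0,-0.3,0,0,0,0.3],[0,0,-0.04,0,0,0,0.3],[0,0,0,0,0,0,0.3],[0,0,0,0,0,0,0.58],[0,0,0,0,0,0,0.58],[0,0,0,0,0,0,0.58],[0,0,0,0,0,0,0.58],[0,0,1,0,0,0,0.6],[0,0,1,0,0,0,0.8],[-0.7,1,0,0,0,0,1],[-0.7,1,0,0,0,0,1]]';python3 -m crank '[[-0.7,1,0,0,0,0,1],[-0.7,1,0,0,0,0,1],[-0.7,1,0,0,0,0,1],[-0.7,1,0,0,0,0,1],[0,1,0,0,0,0,1],[0,0,0,0,0,0,1]]'; python3 snap.py i1 top side
python3 - <<'E'
from fit import *
for n in('top','side'):
  P=pickle.load(open(f'{n}_i1.pkl','rb'));L=[]
  for nm,g in(('green',(.502,-.003,np.radians(-11))),('blue',(.511,.1255,0)),('red',(.6325,-.0028,np.radians(21))),('amber',(.6305,.1205,0))):
    q,c,i=fit(P,nm,g,z0=.039);print(n,nm,q.round(4)[:2],np.degrees(q[2]).round(1),round(1-c,3));L.append(cv2.resize(i,(400,400)))
  cv2.imwrite(f'pics/i_{n}.png',cv2.resize(np.vstack([np.hstack(L[:2]),np.hstack(L[2:])]),(600,600)))
E
```

```text
clock: 26.02
tool_pos: [0.5892, 0.1803, 0.1039]
eef_rot: [-2.836, -1.351, -0.001]
ft_force: [0.5, 0.8, 0.1]
grip_width: 0.0828
clock: 26.78
tool_pos: [0.5047, 0.3323, 0.1034]
eef_rot: [-2.832, -1.357, -0.001]
ft_force: [-0.5, 0.0, 0.2]
grip_width: 0.094
26.875 [0.50550328 0.32933002 0.10339883] [ 2.83509689e+00  1.35262857e+00 -2.88281987e-04] 0.09378969995406132
top green [ 0.5021 -0.0039] -11.2 0.972
top blue [0.5118 0.1239] 2.1 0.978
top red [ 0.6321 -0.0025] 20.5 0.922
top amber [0.6306 0.1183] 3.7 0.931
side green [ 0.5015 -0.0024] -13.5 0.953
side blue [0.5123 0.1274] -1.6 0.939
side red [ 0.6311 -0.0026] 20.3 0.968
side amber [0.63 0.12] -1.0 0.935
```

View pics/i_top.png

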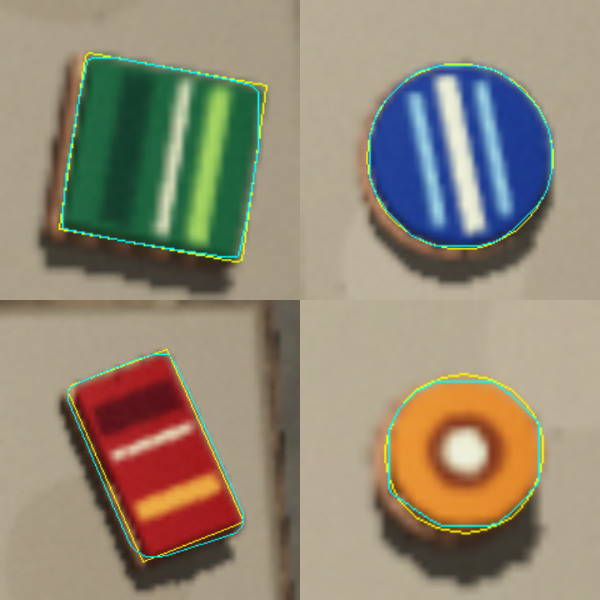

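View pics/i_side.png

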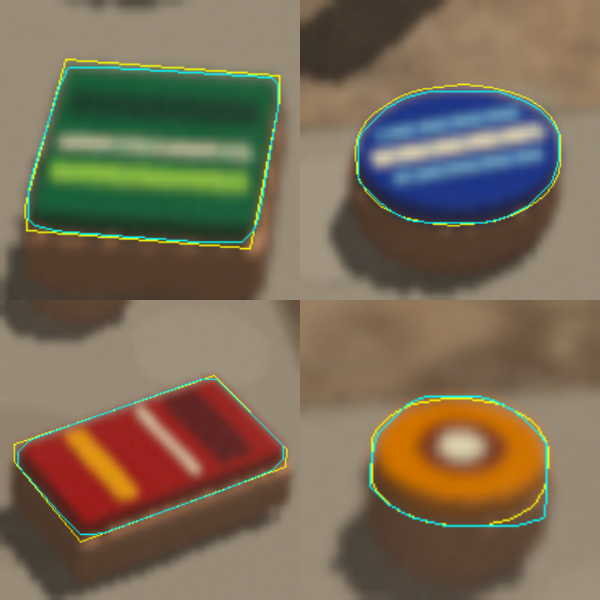

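View pics/top_i1.png

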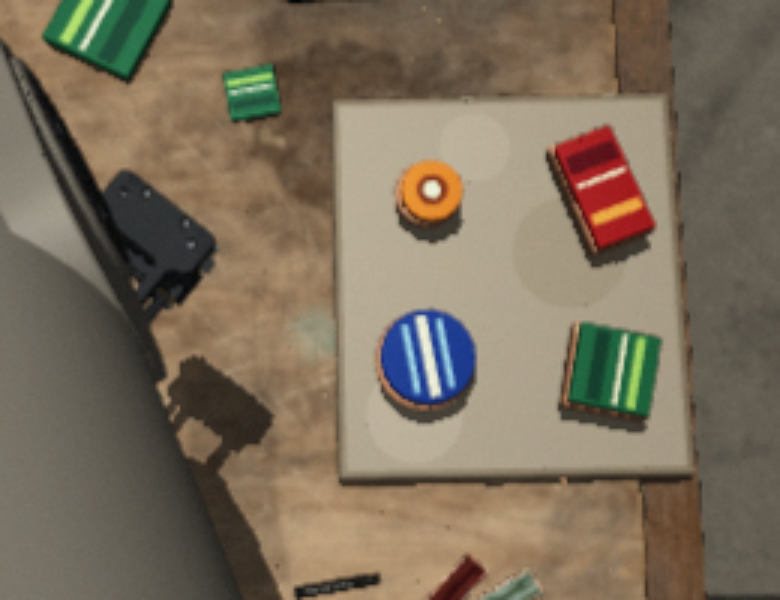

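```bash
python3 -m crank '[[0.025,-0.97,0,0,0,-0.415,0.8],[0.025,-0.97,0,0,0,-0.415,0.8],[0.025,-0.97,0,0,0,-0.415,0.8],[0.025,-0.97,0,0,0,-0.415,0.8],[0.025,-0.97,0,0,0,-0.415,0.8],[0.025,-0.97,0,0,0,-0.415,0.8],[0.025,-0.98,0,0,0,-0.415,0.8],[0,0,-0.5,0,0,0,0.8],[0,0,-0.5,0,0,0,0.8],[0,0,0,0,0,0,0.8],[0,0,0,0,0,0,0.8]]'
```

```text
clock: 28.25
tool_pos: [0.5107, 0.1261, 0.0733]
eef_rot: [3.06, 0.709, -0.001]
ft_force: [-0.2, 0.0, -0.1]
grip_width: 0.0753
```

```bash
python3 -m crank '[[0,-0.03,-0.5,0,0,0,0.8],[0,0,-0.47,0,0,0,0.8],[0,0,0,0,0,0,0.8],[0,0,0,0,0,0,0.8],[0,0,0,0,0,0,0.8]]'; python3 -m crank '[[0,0,0,0,0,0,0.8]]'
```

```text
clock: 28.88
tool_pos: [0.511, 0.1249, 0.0447]
eef_rot: [-3.061, -0.708, -0.001]
ft_force: [0.1, -0.6, -0.3]
grip_width: 0.0754
clock: 29.0
tool_pos: [0.5109, 0.125, 0.0447]
eef_rot: [-3.061, -0.708, -0.001]
ft_force: [0.2, 0.3, -0.1]
grip_width: 0.0753
```

Close lightly, then reopen, lift and turn towards the amber mould.

```bash
python3 -m crank '[[0,0,0,0,0,0,0.66],[0,0,0,0,0,0,0.66],[0,0,0,0,0,0,0.66],[0,0,0,0,0,0,0.66]]' 5; python3 -m crank '[[0,0,0,0,0,0,0.8],[0,0,0,0,0,0,0.8],[0,0,0,0,0,0,0.8],[0,0,0,0,0,0,0.8],[0,0,1,0,0,0,0.8],[0,0,0.5,0,0,0,0.7],[1,0,0,0,0,-0.6,0.6],[1,-0.05,0,0,0,-0.6,0.6],[1,-0.05,0,0,0,-0.6,0.6],[1,-0.05,0,0,0,-0.6,0.6],[0,0,0,0,0,0,0.6],[0,0,0,0,0,0,0.6]]'; python3 -m crank '[[0,0,0,0,0,0,0.6]]'
```

```text
clock: 29.5
tool_pos: [0.5108, 0.1249, 0.0445]
eef_rot: [-3.061, -0.708, -0.0]
ft_force: [-0.7, -0.5, 4.6]
grip_width: 0.0657
clock: 31.0
tool_pos: [0.63, 0.1203, 0.089]
eef_rot: [3.138, 0.15, -0.001]
ft_force: [-0.6, 1.0, 0.4]
grip_width: 0.0564
clock: 31.12
tool_pos: [0.63, 0.1206, 0.0894]
eef_rot: [-3.137, -0.15, 0.0]
ft_force: [-0.9, 0.5, -0.1]
grip_width: 0.0564
```

```bash
python3 -m crank '[[0.01,-0.01,-0.8,0,0,0,0.6],[0,0,-0.5,0,0,0,0.6],[0,0,-0.19,0,0,0,0.6],[0,0,0,0,0,0,0.6],[0,0,0,0,0,0,0.6]]';python3 -m crank '[[0,0,0,0,0,0,0.6]]'
```

```text
clock: 31.75
tool_pos: [0.6314, 0.12, 0.0453]
eef_rot: [-3.138, -0.148, -0.001]
ft_force: [0.4, -0.2, 0.5]
grip_width: 0.0564
clock: 31.88
tool_pos: [0.6313, 0.1201, 0.0452]
eef_rot: [-3.138, -0.148, -0.001]
ft_force: [0.7, 0.1, 0.1]
grip_width: 0.0564
```

```bash
python3 -m crank '[[0,0,-0.02,0,0,0,0.42],[0,0,0,0,0,0,0.42],[0,0,0,0,0,0,0.42],[0,0,0,0,0,0,0.42]]' 5; python3 -m crank '[[0,0,0,0,0,0,0.6],[0,0,0,0,0,0,0.6],[0,0,0,0,0,0,0.6],[0,0,1,0,0,0,0.6],[0,0,1,0,0,0,0.7],[-0.6,1,0,0,0,0,1],[-0.6,1,0,0,0,0,1],[-0.6,1,0,0,0,0,1],[-0.6,1,0,0,0,0,1],[-0.6,1,0,0,0,0,1],[-0.6,1,0,0,0,0,1],[-0.6,1,0,0,0,0,1]]';python3 -m crank '[[-0.6,1,0,0,0,0,1],[0,0,0,0,0,0,1]]'; python3 snap.py j1 top side
cat > chk.py <<'E'
import sys
from fit import *
t=sys.argv[1]
R=dict(green=('s',.060,.060,.502,-.0033,-11),red=('s',.084,.048,.6325,-.003,20.8),blue=('r',.07,.07,.5107,.1253,0),amber=('r',.048,.048,.6304,.1204,0))
for n in('top','side'):
  P=pickle.load(open(f'{n}_{t}.pkl','rb'));P0=pickle.load(open('P0.pkl' if n=='top' else 'S0.pkl','rb'));L=[]
  for nm,(k,a,b,x,y,w) in R.items():
    q,c,i=fit(P,nm,(x,y,np.radians(w)),z0=.039);print(n,nm,q.round(4)[:2],np.degrees(q[2]).round(1),round(1-c,3))
    u,v=proj(P,[x,y,.03])[0].astype(int);r=25
    for PP in(P0,P):
      im=cv2.resize(PP['frame'][v-r:v+r,u-r:u+r],(400,400),interpolation=cv2.INTER_CUBIC)
      o=outline(k,a,b,0,x,y,np.radians(w),.039);o=o[:len(o)//2]
      cv2.polylines(im,[np.round((proj(P,o)-[u-r,v-r]+.5)*8-.5).astype(int)],True,(0,255,0),1)
      L.append(im)
  cv2.imwrite(f'pics/{t}_{n}chk.png',cv2.resize(np.vstack([np.hstack(L[:4]),np.hstack(L[4:])]),(800,400),interpolation=cv2.INTER_AREA))
E
python3 chk.py j1
```

```text
clock: 32.38
tool_pos: [0.6311, 0.1201, 0.0441]
eef_rot: [-3.138, -0.148, -0.0]
ft_force: [0.1, -0.1, 1.1]
grip_width: 0.0434
clock: 33.88
tool_pos: [0.5044, 0.331, 0.1041]
eef_rot: [-3.138, -0.148, -0.0]
ft_force: [0.7, 0.2, 0.0]
grip_width: 0.0939
clock: 34.12
tool_pos: [0.4853, 0.3628, 0.1038]
eef_rot: [-3.137, -0.155, 0.001]
ft_force: [0.7, -0.4, 0.7]
grip_width: 0.0939
34.225 [0.48707662 0.35989674 0.10408388] [3.13787596e+00 1.49079098e-01 3.26430109e-04] 0.09399300589658728
top green [ 0.5019 -0.0038] -11.6 0.981
top red [ 0.6315 -0.0032] 20.3 0.936
top blue [0.5112 0.1256] 1.5 0.974
top amber [0.63  0.121] 2.0 0.943
side green [ 0.5015 -0.0018] -13.6 0.947
side red [ 0.6317 -0.0021] 20.3 0.967
side blue [0.5107 0.1292] 0.6 0.946
side amber [0.6304 0.1221] 3.7 0.937
```

View pics/j1_topchk.png

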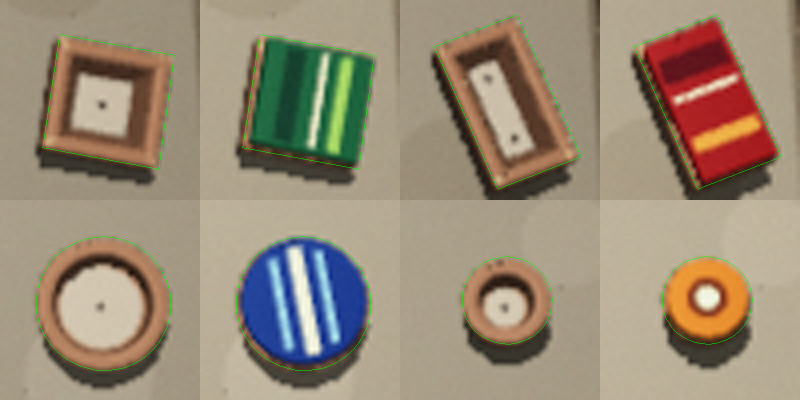

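View pics/j1_sidechk.png

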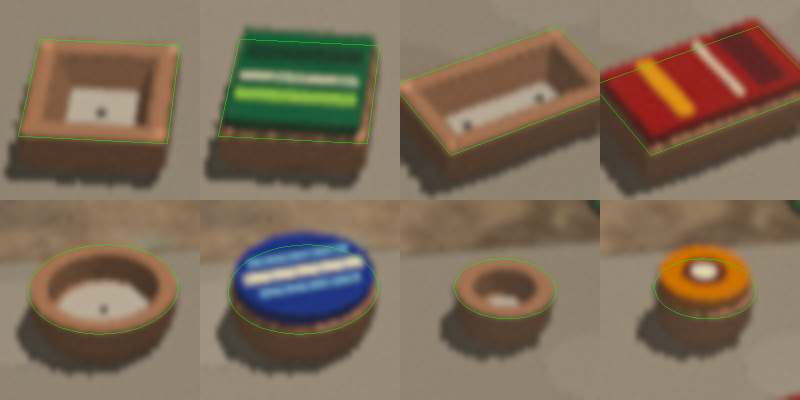

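View pics/side_j1.png

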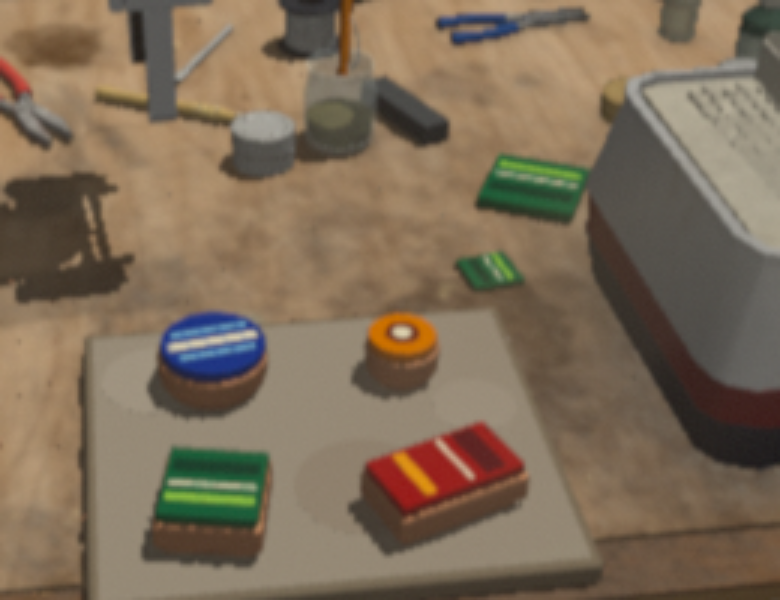

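```bash
python3 -c "
from workcell import sign_off,env
print(env.get_obs()['clock']);print(sign_off())"
```

```text
34.225
the job is handed in; nothing more can be done
None
```

I laid all four blanks on the rims of their matching moulds and handed the job in at 34.2 s. For the green square I used the middle-sized of the three look-alikes. After placing, the large and small discs were about 1.6 and 2 mm off centre, so I recentred them with a light squeeze of the fingers.

My last check fitted each blank's outline in the top picture and compared it with where I had measured its mould:

| Blank | Offset from mould centre | Angle difference |
|---|---|---|
| Large round | about 0.6 mm | – |
| Small round | about 0.7 mm | – |
| Square | about 0.5 mm | about 0.6° |
| Oblong | about 1 mm | about 0.5° |

- **Disagreement:** the side camera does not match the top on three of the blanks. It reads the large round 4 mm off in y, the small round and square about 1.5–2 mm off in y, and the square's angle about 2.6° off. I went with the top camera because it agreed with the tool position to about 0.5 mm on three of the four placements. On the small round they differed by 1.4 mm along the jaws and about 2.7 mm overall, which I put down mostly to the blank sitting off-centre in the grip.
- **Moulds:** the moulds' visible edges matched the starting pictures, so I saw no sign that they had moved.
- **At hand-in:** the gripper was open, about 10 cm above the bench and clear of everything.

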